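# Open the coin case's lapped doors and nest the weighing pan

### The job

Turn the latch of the small display case clear, swing the latched door (whose lip laps over the other) clearly past upright first, then swing the other door clearly past upright too, and leave both standing open. Then set the loose tapered round pan gently into the matching pan in the case so that it nests fully and level; the square dish and the straight-sided tub will not nest, so leave them and everything else on the table where they are.

Things in the scene. Friction and masses are not known exactly. Their poses are not given: they have to be found in the camera images.
- case: teak display case fixed to the table, two glazed doors in its top. Origin on the table; z up, -x side toward the robot; spans x -126 to +90 mm, y -131 to +131 mm. Solid front rail (x -126 to -90) 80 mm high, other walls 70 mm high, 10 mm thick. Inner floor 12 mm above the table; inside x -90 to +80 mm, y -121 to +121 mm.
- latch (a joint): angle (rad) of the brass turn-button on the front rail, about a vertical axis. Near 0 it points along the case's x and its end lies over the front edge of the lapping door, which cannot rise; grows anticlockwise seen from above; door clear from about 1.25; stop at 1.6. Friction (0.06 N m) holds it where it is left.
- latch_grip (a point): on the latch's turning axis (x -108, y +45, z 110 mm in the case frame), in the middle of its upright brass thumb fin: 44 mm long (along this point's x, case x at latch 0), 9 mm thick, 94 to 120 mm above the table. Under the fin a bar 76 x 14 mm, 86 to 94 mm above the table. Turns with the latch.
- lap_door (a joint): opening angle (rad) of the latched, lapping door on the case's +y side: 0 shut (lying flat), 1.57 upright, stop at 1.85. Stiff friction hinge (0.3 N m): the 0.3 kg door stays at any angle when let go.
- lap_hinge (a point): on the lapping door's hinge axis (along case x), at x 0, y +125, z 70 mm in the case frame. Turns with the door: the leaf lies toward its -y, z is the outward normal. Leaf 178 mm along the hinge (x -89 to +89), 123 mm wide, 12 mm thick (z 0 to 12).
- lap_handle (a point): middle of the lapping door's brass bar pull: bar 100 mm long parallel to the hinge (beyond its ends 39 mm of leaf are free on each side), 10 mm wide, spanning 16 to 30 mm above the leaf's outer face; 70 mm from the hinge, this point 23 mm above the outer face. Turns with the door as lap_hinge.
- lap_edge (a point): middle of the tip of the lapping door's lip, 139 mm from the hinge, 6 mm above the plane of the leaf's inner face. The lip is a strip 5 mm thick on the outer face (17 mm with the leaf), full length, from 107 to 139 mm from the hinge: it sticks out 16 mm past the leaf, over the other door. Turns with the door.
- under_door (a joint): opening angle (rad) of the overlapped door on the case's -y side, same sense, stop and hinge friction: it cannot be opened while the lip of the other door lies over it.
- under_hinge (a point): on the overlapped door's hinge axis, at x 0, y -125 mm, z 70 mm in the case frame; turns with the door: the leaf lies toward +y of it, z axis the outward normal. Leaf 178 mm (x -89 to +89) by 123 mm, 10 mm thick, no lip.
- under_handle (a point): middle of the overlapped door's brass bar pull, same bar as on the other door, 70 mm from the hinge, 23 mm above the outer face.
- under_edge (a point): middle of the overlapped door's free edge, 123 mm from the hinge, 5 mm above the inner face.
- pan: the loose tapered round brass pan standing on the table: outside diameter 44 mm at the foot, 68 mm at the rim, 34 mm high, wall 2.5 mm, floor 11 mm thick; 0.14 kg. Origin at the centre of its underside, z up. It stands beside the case, in one of three places that it shares with the square dish and the tub.
- nest_pan: an identical tapered pan standing loose on the case's inner floor, under where the two doors meet. The other pan nested in it sits 11 mm higher.
- square_dish: square brass dish, 66 x 66 x 34 mm, upright walls; does not nest. Origin at the centre of its underside.
- straight_tub: round brass tub with straight sides, 68 mm diameter, 34 mm high; does not nest. Origin at the centre of its underside.
- snuff_box: dark pewter box 62 x 85 x 28 mm on the table beyond the case; origin under its centre.
- dome_lens: glass dome lens, 72 mm diameter, 34 mm high, on the table beyond the case; origin under its centre.
- gauge_plate: flat steel plate with graded holes, 60 x 170 x 6 mm, on the table to the left; origin under its centre.
Not all that is in view belongs to the job. What is shaped like the pan but blue or green is not meant.

How it is judged:
By the outcome, as a careful person would: the job done as asked, in the order asked, and still so for the second after the job is handed in, with the robot touching nothing.
It also fails if it takes over 72 s, if anything falls off the work surface, if the arm or the gripper's body presses on something with over 40 N, if the wrist force passes 120 N, or if a joint passes its speed limit or range.

### The arm

A 6-joint arm with a two-finger parallel gripper is mounted at the origin on the work surface. World frame = base frame: x ahead of the robot, y to its left, z up, the work surface at z = 0. Lengths are in m, angles in rad, forces in N, time in s.
With the tool pointing down it reaches from about 0.35 to 0.975 m from the base axis. Payload 4.9 kg.
Tool frame: the origin (TCP) lies midway between the tips of the shut fingers; the grasp point (between the pads) lies 19 mm behind it (manip.pinch_z is the x of the grasp point in the tool frame, in m); x points along the fingers, y is the direction in which the jaws open and shut, and the axes are right-handed (so a half turn about x gives the same grasp; the last joint's range is limited). The gripper opens to 85 mm and grips with 20 to 120 N. Pads are 22 mm wide; open, the fingers measure 114 mm over their backs; the gripper's body (76 mm by 85 mm) begins 54 mm behind the grasp point. The pads swing forward as they close: fully open they stand 13 mm farther back than shut.
Start: joints at [-1.241, 0.053, 1.613, -0, 1.476, -0.119], TCP at [0.271, -0.563, 0.231] pointing down, gripper open.
Joint ranges: [-3.01, 3.01], [-1.01, 2.22], [0.06, 2.58], [-1.02, 4.17], [0.09, 2.62], [-3.14, 3.14]. Speed limits (rad/s): [2.57, 2.57, 3.14, 3.14, 3.14, 3.14].

### API

Orientations are given as a unit quaternion [w, x, y, z].
In Python, from plant import sensors, cams, workorder, manip gives the robot as it stands.
- The arm moves only by the tool drive_tool, never from a script. Its argument "series" is a list of rows, each an object of numbers: "x", "y", "z": the shift along the tool's x, y, z in units of 25 mm (1.0 is 25 mm); "ax", "ay", "az": the turn, a rotation vector about the tool's x, y, z in units of 5 degrees (1.0 is 5 degrees). A call has 1 to 5 rows; each row is the pose to reach, as a shift and turn from the pose commanded when the call began, along the tool's axes at that moment; what a row does not reach only later rows make up. A row lasts 1/12 s, in which the tool goes at most 41.7 mm and 7.16 degrees, less where a joint would pass 70% of its speed; a pose out of reach is approached as far as the arm can. A call with a gripper value outside its range is refused whole. "hand" is the opening, from 0 (shut) to 1 (fully open), set as the call begins (left out, the last holds). The fingers move at their own pace and stop on an object; the grip force is fixed at half the most. Time passes only in rows, so rows that repeat a pose let the fingers close. It gives the time, the measured TCP pose, the force and the opening at its end, in the units of the state.
- sensors.state(): the state, without advancing time (a new reading comes with each control period).
- cams.grab_frame(name): name is "scene" or "top" or "wrist"; returns a dict with "img" (480x640x3 uint8, blue, green, red), "camera_matrix" (3x3 intrinsics, pixels), "cam_to_world" (4x4, takes a point from camera to world coordinates). Camera axes: x right, y down, z forward; pixel columns grow to the right and rows downward; lengths in m; the calibration is good to about 2 mm. A picture is of the moment at which its call begins. There is no depth.
- workorder.job_done(): hands the job in, once; it reports no verdict.
The state is a dict: "time": time; "joint_pos": joint angles; "joint_vel": joint speeds; "joint_efforts": joint torques, N m; "tool_pos": TCP position; "tool_rot": TCP orientation; "contact_force": force on the tool from outside, world axes, zero at the start; "ft_torque": the same for the moment, N m; "gripper_width": opening from 0.0 (shut) to 1.0 (fully open).
Only numpy, scipy, OpenCV 4.12 (cv2) and the standard library are available. Lean on these libraries where they do the work, as an engineer would, in place of code of your own. Each camera call takes 0.05 s, during which the arm holds its last target.

## Working session

There is one attempt and no reset: what is moved stays moved. The work goes in short steps, Python scripts to look and compute and a tool call to move; the robot and the scene stay as the last step left them, time stands still between calls to the robot, and variables do not carry over. Pictures are saved under pics/ and viewed, and the job is handed in when it is done.

Besides the shell and the picture viewer there is one more tool, called as a command line: name --argument value ..., lists and objects as JSON in quotes. drive_tool: Moves the arm, as the interface text tells. Its arguments: {"type":"object","properties":{"series":{"type":"array","items":{"type":"object","properties":{"x":{"type":"number"},"y":{"type":"number"},"z":{"type":"number"},"ax":{"type":"number"},"ay":{"type":"number"},"az":{"type":"number"}}}},"hand":{"type":"number"}},"required":["series"]}

```bash
ls; mkdir -p pics; python3 - <<'E'
from plant import sensors, cams, workorder, manip
import cv2
print(sensors.state()); print(manip.pinch_z, dir(manip))
for n in ["scene","top","wrist"]:
    f=cams.grab_frame(n); cv2.imwrite(f"pics/a_{n}.png",f["img"]); print(n,f["camera_matrix"].tolist(),f["cam_to_world"].round(4).tolist())
E
```

```text
pics
{'time': 0.0, 'joint_pos': array([-1.24100242e+00,  5.33558961e-02,  1.61426257e+00, -9.19336417e-06,
        1.47600808e+00, -1.18993917e-01]), 'joint_vel': array([ 0.00020382, -0.00140579, -0.00242812,  0.00174556, -0.00123579,
        0.00098792]), 'joint_efforts': array([ 3.80016199e-04, -3.93680406e+01, -3.70179570e+01, -1.20095483e-04,
        6.93428257e-03,  1.21029203e-05]), 'tool_pos': array([ 0.27097293, -0.56252465,  0.23008239]), 'tool_rot': array([-0.15662769, -0.68929972, -0.15805721,  0.68945746]), 'contact_force': array([-0.04757639,  0.43342407, -0.48879863]), 'ft_torque': array([0.02038459, 0.02135595, 0.01949648]), 'gripper_width': 1.0014407276663362}
-0.0187 ['IKError', '__class__', '__delattr__', '__dict__', '__dir__', '__doc__', '__eq__', '__format__', '__ge__', '__getattribute__', '__getstate__', '__gt__', '__hash__', '__init__', '__init_subclass__', '__le__', '__lt__', '__module__', '__ne__', '__new__', '__reduce__', '__reduce_ex__', '__repr__', '__setattr__', '__sizeof__', '__str__', '__subclasshook__', '__weakref__', 'pinch_z']
scene [[537.9708106209218, 0.0, 315.96159946612653], [0.0, 537.9708106209218, 233.29765205407662], [0.0, 0.0, 1.0]] [[0.0609, 0.6349, -0.7702, 1.4105], [0.9981, -0.0462, 0.0408, -0.0678], [-0.0097, -0.7712, -0.6365, 0.793], [0.0, 0.0, 0.0, 1.0]]
top [[477.19532745648354, 0.0, 324.3892630288551], [0.0, 477.19532745648354, 231.2277829911456], [0.0, 0.0, 1.0]] [[0.0192, -0.9963, 0.0833, 0.4782], [-0.9998, -0.0197, -0.0054, -0.0344], [0.007, -0.0832, -0.9965, 1.0914], [0.0, 0.0, 0.0, 1.0]]
wrist [[376.8473752658579, 0.0, 312.94503792973956], [0.0, 376.8473752658579, 244.83952432282769], [0.0, 0.0, 1.0]] [[0.4331, -0.8555, -0.2838, 0.3436], [-0.9013, -0.4117, -0.1344, -0.5273], [-0.0019, 0.314, -0.9494, 0.3733], [0.0, 0.0, 0.0, 1.0]]
```

View pics/a_scene.png

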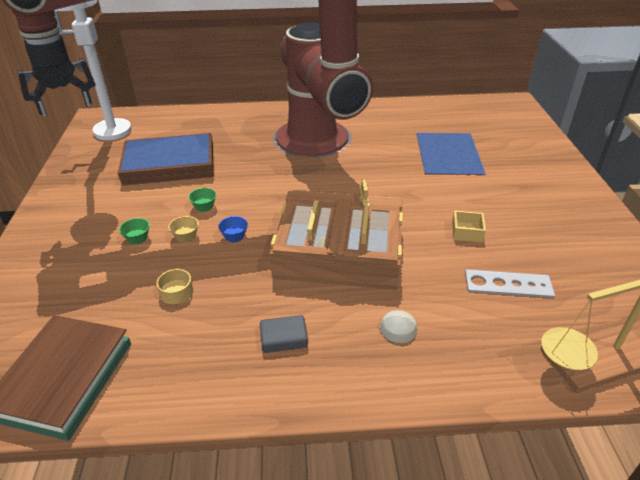

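View pics/a_top.png

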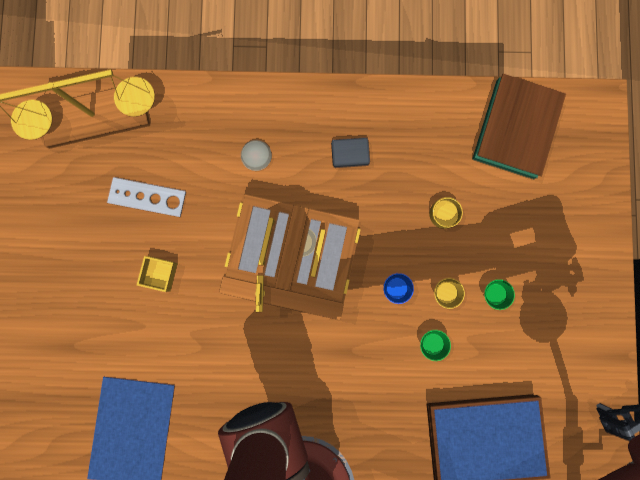

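View pics/a_wrist.png

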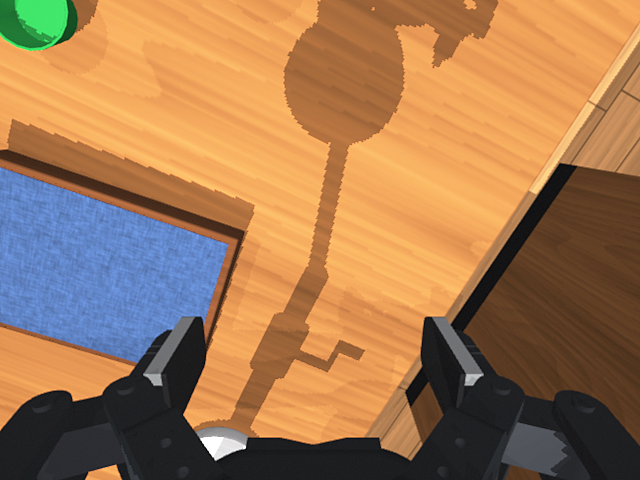

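```bash
python3 - <<'E'
import cv2
t=cv2.imread("pics/a_top.png"); s=cv2.imread("pics/a_scene.png")
cv2.imwrite("pics/c1.png",cv2.resize(t[185:335,210:370],None,fx=5,fy=4*5/4,interpolation=2)[:, :][0:750])
c=cv2.resize(t[185:330,210:370],(800,725),interpolation=2);c=cv2.resize(t[190:310,215:365],(750,600),interpolation=2);cv2.imwrite("pics/c1.png",c)
cv2.imwrite("pics/c2.png",cv2.resize(t[190:370,370:530],(533,600),interpolation=2))
cv2.imwrite("pics/c3.png",cv2.resize(s[175:295,260:420],(800,600),interpolation=2))
cv2.imwrite("pics/c4.png",cv2.resize(s[180:310,110:260],(692,600),interpolation=2))
E
```

```text
(no output)
```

View pics/c1.png

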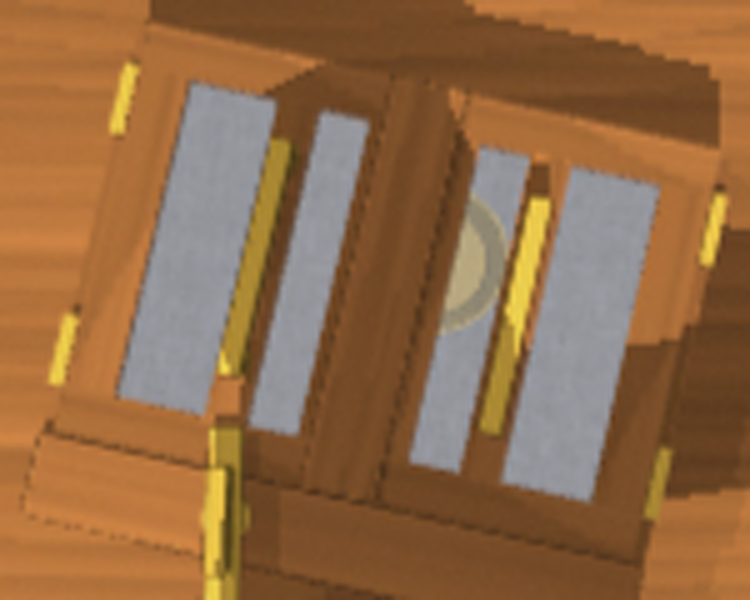

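View pics/c2.png

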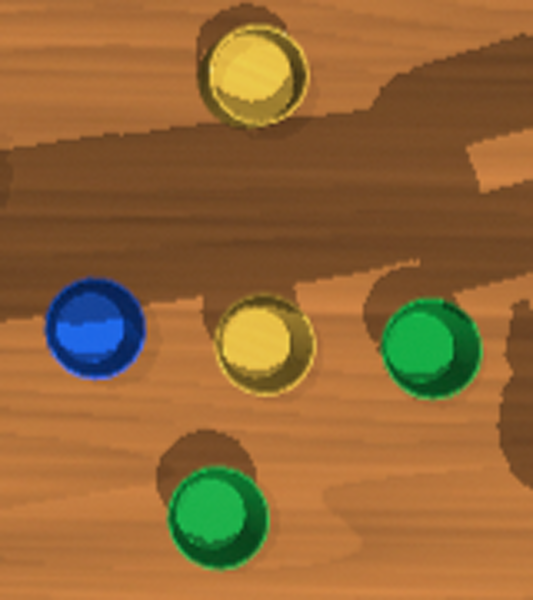

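View pics/c3.png

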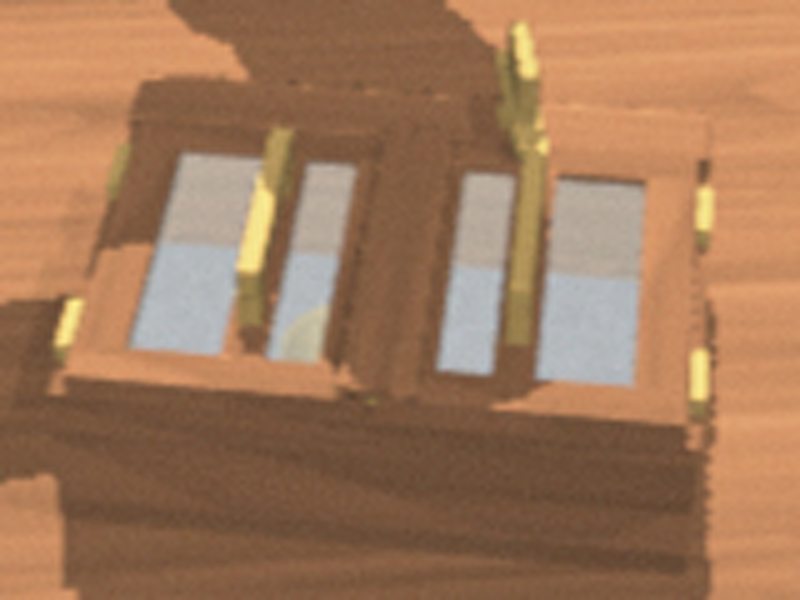

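View pics/c4.png

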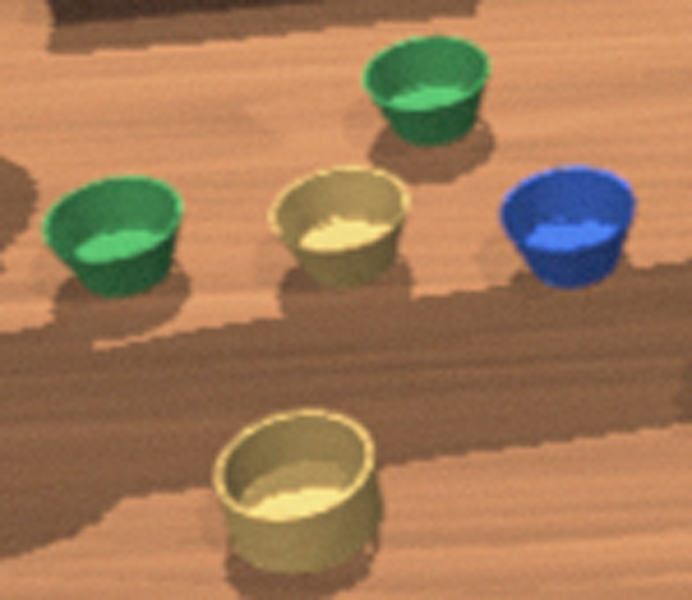

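```bash
cat > h.py <<'E'
import numpy as np, cv2
from scipy.optimize import least_squares
from scipy.spatial.transform import Rotation as R
CAM={"scene":([[537.9708106209218,0,315.96159946612653],[0,537.9708106209218,233.29765205407662],[0,0,1]],),"top":0}
from plant import sensors, cams
def ray(K,T,p):
    d=T[:3,:3]@np.linalg.solve(K,[p[0],p[1],1.]); return T[:3,3],d
def onz(K,T,p,z):
    o,d=ray(K,T,p); return o+d*(z-o[2])/d[2]
def tri(obs):
    A=np.zeros((3,3));b=np.zeros(3)
    for K,T,p in obs:
        o,d=ray(K,T,p);d=d/np.linalg.norm(d);M=np.eye(3)-np.outer(d,d);A+=M;b+=M@o
    return np.linalg.solve(A,b)
def proj(K,T,P):
    q=(np.atleast_2d(P)-T[:3,3])@T[:3,:3]; q=q@np.array(K).T; return q[:,:2]/q[:,2:]
def grab(n,name=None):
    f=cams.grab_frame(n)
    if name: cv2.imwrite(f"pics/{name}.png",f["img"])
    return f["camera_matrix"],f["cam_to_world"],f["img"]
def st():
    s=sensors.state(); q=s["tool_rot"]; Rm=R.from_quat([q[1],q[2],q[3],q[0]]).as_matrix()
    return s,Rm
E
python3 - <<'E'
from h import *
import json
KT,TT,_=grab("top");KS,TS,_=grab("scene")
np.savez("cal.npz",KT=KT,TT=TT,KS=KS,TS=TS)
c1=lambda u,v:(215+u/5-.4,190+v/5-.4); c3=lambda u,v:(260+u/5-.4,175+v/5-.4)
ob=[("t",c1(150,25),(89,125,82)),("t",c1(720,148),(89,-125,80)),("t",c1(50,427),(-89,125,81)),("t",c1(640,562),(-89,-125,80)),
("t",c1(22,512),(-126,131,80)),("t",c1(282,140),(50,55,112)),("t",c1(540,197),(50,-55,110)),("t",c1(490,433),(-50,-55,110)),("t",c1(228,375),(-50,55,112)),
("s",c3(690,425),(89,125,82)),("s",c3(65,380),(89,-125,80)),("s",c3(710,118),(-126,131,80)),("s",c3(140,80),(-126,-131,80))]
cam={"t":(KT,TT),"s":(KS,TS)}
def W(p,P):
    c,s=np.cos(p[2]),np.sin(p[2]);P=np.array(P)/1e3
    return np.array([p[0]+c*P[0]-s*P[1],p[1]+s*P[0]+c*P[1],P[2]+p[3]])
f=lambda p:np.concatenate([(proj(*cam[c],W(p,P))[0]-u) for c,u,P in ob])
r=least_squares(f,[.45,.04,-.2,0],loss="soft_l1");print(r.x);print(f(r.x).reshape(-1,2).round(1))
p=r.x
print("latch",W(p,(-108,45,110)))
for nm,c,u in [("fin near",'t',c1(225,595))]: pass
# pan candidates
c2=lambda u,v:(370+u*160/533-.4,190+v*.3-.4); c4=lambda u,v:(110+u*150/692-.4,180+v*130/600-.4)
print("pan", tri([(KT,TT,c2(266,345)),(KS,TS,c4(340,212))]), onz(KT,TT,c2(266,345),.034))
for n,t in [("blue",c2(95,329)),("g1",c2(432,348)),("g2",c2(218,518)),("tub",c2(257,76))]: print(n,onz(KT,TT,t,.034))
print("nest rim top",onz(KT,TT,c1(440,262),.046))
E
```

```text
[ 0.52724471  0.02724551 -0.19525392 -0.00511676]
[[ 0.1 -0.2]
 [-0.   0.1]
 [ 1.1  0.9]
 [-1.5 -0.9]
 [-0.   0.4]
 [ 0.  -0.2]
 [ 0.2 -0.2]
 [-0.1 -0.1]
 [ 0.   0.1]
 [-0.3  0.7]
 [-0.1  0.1]
 [ 0.  -0.4]
 [ 0.5 -0.8]]
latch [0.43002758 0.09234413 0.10488324]
pan [ 0.43495682 -0.31951788  0.02807692] [ 0.4352115  -0.31831885  0.034     ]
blue [ 0.44357934 -0.20501708  0.034     ]
g1 [ 0.4353167  -0.42838275  0.034     ]
g2 [ 0.32207481 -0.28650127  0.034     ]
tub [ 0.61419938 -0.31274545  0.034     ]
nest rim top [0.54092024 0.00728078 0.046     ]
```

```bash
cat >> h.py <<'E'
CP=[0.5272,0.0272,-0.1953]
def C2W(P,cp=None):
    cp=cp or CP; c,s=np.cos(cp[2]),np.sin(cp[2]); P=np.array(P,float)/1e3
    return np.array([cp[0]+c*P[0]-s*P[1],cp[1]+s*P[0]+c*P[1],P[2]])
def down(psi):
    # tool x down, tool y at world heading psi
    x=np.array([0,0,-1.]);y=np.array([np.cos(psi),np.sin(psi),0]);return np.stack([x,y,np.cross(x,y)],1)
def goto(pos,Rt,show=True):
    s,Rm=st(); d=Rm.T@(np.array(pos)-s["tool_pos"])/.025
    a=R.from_matrix(Rm.T@Rt).as_rotvec(degrees=True)/5
    print("x %.2f y %.2f z %.2f | ax %.2f ay %.2f az %.2f"%(*d,*a), "rows",round(max(np.linalg.norm(d)*25/41.7,np.linalg.norm(a)*5/7.16),1))
def rep():
    s,Rm=st(); print("t %.2f"%s["time"],"p",s["tool_pos"].round(4),"x",Rm[:,0].round(3),"y",Rm[:,1].round(3),"yhead",round(np.arctan2(Rm[1,1],Rm[0,1]),3),"F",s["contact_force"].round(1),"w",round(s["gripper_width"],3),"j",s["joint_pos"].round(2))
E
python3 - <<'E'
from h import *
rep()
for ps in (np.pi/2-.1953,-np.pi/2-.1953):
    goto(C2W((-108,45,240)),down(ps))
E
```

```text
t 0.25 p [ 0.2711 -0.5628  0.2307] x [-0.     0.001 -1.   ] y [ 0.434 -0.901 -0.001] yhead -1.122 F [ 0.1 -0.3  1. ] w 1.0 j [-1.24  0.05  1.61 -0.    1.48 -0.12]
x -0.35 y -20.85 z -17.10 | ax -28.62 ay -0.01 az 0.00 rows 20.0
x -0.35 y -20.85 z -17.10 | ax 7.38 ay 0.00 az 0.01 rows 16.2
```

drive_tool --series '[{"x": -0.35, "y": -20.8, "z": -17.1, "ax": 7.4}, {"x": -0.35, "y": -20.8, "z": -17.1, "ax": 7.4}, {"x": -0.35, "y": -20.8, "z": -17.1, "ax": 7.4}, {"x": -0.35, "y": -20.8, "z": -17.1, "ax": 7.4}, {"x": -0.35, "y": -20.8, "z": -17.1, "ax": 7.4}]' --hand 0.45

```text
schema error: expected keys x, y, z, ax, ay, az
```

```bash
python3 - <<'E'
from h import *
rep();goto(C2W((-108,45,240)),down(-np.pi/2-.1953))
E
```

```text
t 0.25 p [ 0.2711 -0.5628  0.2307] x [-0.     0.001 -1.   ] y [ 0.434 -0.901 -0.001] yhead -1.122 F [ 0.1 -0.3  1. ] w 1.0 j [-1.24  0.05  1.61 -0.    1.48 -0.12]
x -0.35 y -20.85 z -17.10 | ax 7.38 ay 0.00 az 0.01 rows 16.2
```

All six keys are required.

drive_tool --series '[{"x": -0.35, "y": -20.8, "z": -17.1, "ax": 7.4, "ay": 0, "az": 0}, {"x": -0.35, "y": -20.8, "z": -17.1, "ax": 7.4, "ay": 0, "az": 0}, {"x": -0.35, "y": -20.8, "z": -17.1, "ax": 7.4, "ay": 0, "az": 0}, {"x": -0.35, "y": -20.8, "z": -17.1, "ax": 7.4, "ay": 0, "az": 0}, {"x": -0.35, "y": -20.8, "z": -17.1, "ax": 7.4, "ay": 0, "az": 0}]' --hand 0.45

```text
time: 0.67
tool_pos: [0.3205, -0.3592, 0.2337]
tool_rot: [0.064, -0.704, 0.064, 0.704]
contact_force: [0.7, 0.1, 0.2]
gripper_width: 0.449
```

```bash
python3 - <<'E'
from h import *
rep();goto(C2W((-108,45,240)),down(-np.pi/2-.1953))
E
```

```text
t 0.67 p [ 0.3205 -0.3592  0.2337] x [ 0.  0. -1.] y [-0.181 -0.983 -0.   ] yhead -1.753 F [0.7 0.1 0.2] w 0.449 j [-1.   -0.3   1.93  0.    1.51  0.76]
x -0.24 y -18.56 z -1.04 | ax 0.15 ay 0.00 az 0.00 rows 11.1
```

drive_tool --series '[{"x": -0.2, "y": -18.5, "z": -1.0, "ax": 0.15, "ay": 0, "az": 0}, {"x": -0.2, "y": -18.5, "z": -1.0, "ax": 0.15, "ay": 0, "az": 0}, {"x": -0.2, "y": -18.5, "z": -1.0, "ax": 0.15, "ay": 0, "az": 0}, {"x": -0.2, "y": -18.5, "z": -1.0, "ax": 0.15, "ay": 0, "az": 0}, {"x": -0.2, "y": -18.5, "z": -1.0, "ax": 0.15, "ay": 0, "az": 0}]'

```text
time: 1.08
tool_pos: [0.3676, -0.1563, 0.2363]
tool_rot: [-0.067, 0.704, -0.067, -0.704]
contact_force: [0.2, 0.2, 0.7]
gripper_width: 0.45
```

```bash
python3 - <<'E'
from h import *
rep();goto(C2W((-108,45,240)),down(-np.pi/2-.1953))
E
```

```text
t 1.08 p [ 0.3676 -0.1563  0.2363] x [ 0.001 -0.    -1.   ] y [-0.188 -0.982  0.   ] yhead -1.76 F [0.2 0.2 0.7] w 0.45 j [-0.59 -0.54  2.1   0.    1.58  1.17]
x -0.15 y -10.24 z -0.58 | ax 0.07 ay -0.01 az -0.00 rows 6.1
```

drive_tool --series '[{"x": -0.15, "y": -10.2, "z": -0.6, "ax": 0.1, "ay": 0, "az": 0}, {"x": -0.15, "y": -10.2, "z": -0.6, "ax": 0.1, "ay": 0, "az": 0}, {"x": -0.15, "y": -10.2, "z": -0.6, "ax": 0.1, "ay": 0, "az": 0}, {"x": -0.15, "y": -10.2, "z": -0.6, "ax": 0.1, "ay": 0, "az": 0}, {"x": -0.15, "y": -10.2, "z": -0.6, "ax": 0.1, "ay": 0, "az": 0}]'

```text
time: 1.5
tool_pos: [0.4186, 0.046, 0.2397]
tool_rot: [-0.069, 0.704, -0.069, -0.703]
contact_force: [1.3, -0.9, 0.8]
gripper_width: 0.451
```

drive_tool --series '[{"x": 0, "y": -1.9, "z": -0.1, "ax": 0, "ay": 0, "az": 0}, {"x": 0, "y": -1.9, "z": -0.1, "ax": 0, "ay": 0, "az": 0}, {"x": 0, "y": -1.9, "z": -0.1, "ax": 0, "ay": 0, "az": 0}]'

```text
time: 1.75
tool_pos: [0.4303, 0.0921, 0.2392]
tool_rot: [0.068, -0.704, 0.068, 0.704]
contact_force: [-0.6, -0.2, -0.4]
gripper_width: 0.447
```

```bash
python3 - <<'E'
from h import *
rep();goto(C2W((-108,45,240)),down(-np.pi/2-.1953)); K,T,_=grab("wrist","b_w"); np.savez("b_w.npz",K=K,T=T)
E
```

```text
t 1.75 p [0.4303 0.0921 0.2392] x [-0.001  0.    -1.   ] y [-0.19  -0.982  0.   ] yhead -1.762 F [-0.6 -0.2 -0.4] w 0.447 j [ 0.04 -0.42  2.01  0.    1.55  1.8 ]
x -0.03 y -0.01 z 0.01 | ax 0.04 ay 0.01 az -0.00 rows 0.0
```

View pics/b_w.png

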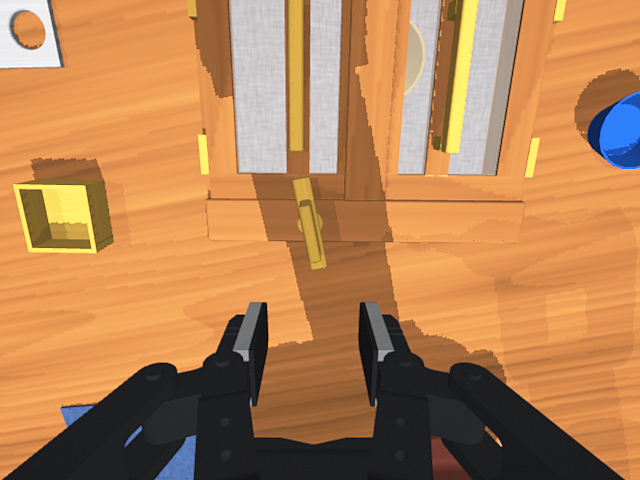

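```bash
python3 - <<'E'
import cv2
i=cv2.imread("pics/b_w.png")
cv2.imwrite("pics/b_wc.png",cv2.resize(i[165:285,240:400],(800,600),interpolation=2))
E
```

```text
(no output)
```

View pics/b_wc.png

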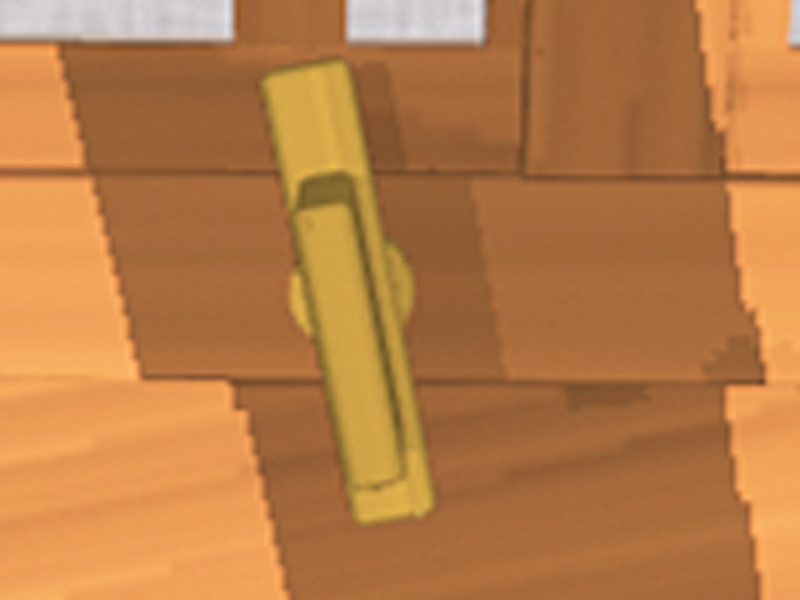

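```bash
python3 - <<'E'
from h import *
d=np.load("b_w.npz");K,T=d["K"],d["T"]
c=lambda u,v:(240+u/5-.4,165+v/5-.4)
q=lambda p:p.round(4)
def ax(a,b,z):
    A=onz(K,T,c(*a),z);B=onz(K,T,c(*b),z);return q((A+B)/2),round(np.linalg.norm(A-B),4),round(np.arctan2(*(A-B)[1::-1])+.1953,3)
print("fin",ax((323,203),(378,488),.12)); print("bar",ax((307,65),(395,520),.094))
print("exp",C2W((-108,45,110)))
s=np.load("cal.npz")
c1=lambda u,v:(215+u/5-.4,190+v/5-.4)
# lap handle ends wrist, expected
for P in [(-50,55,112),(-50,-55,110),(-126,131,80),(-126,-131,80),(-89,125,82)]: print(P,proj(K,T,C2W(P)).round(1))
E
```

```text
fin (array([0.4324, 0.0945, 0.12  ]), np.float64(0.0439), np.float64(0.183))
bar (array([0.4324, 0.0945, 0.094 ]), np.float64(0.0758), np.float64(0.185))
exp [0.42998587 0.0923031  0.11      ]
(-50, 55, 112) [[299.4 154.3]]
(-50, -55, 110) [[455.5 154.5]]
(-126, 131, 80) [[211.4 243.1]]
(-126, -131, 80) [[521.8 243.9]]
(-89, 125, 82) [[214.4 200.3]]
```

```bash
sed -i 's/^CP=.*/CP=[0.5284,0.0283,-0.1953]/' h.py; python3 - <<'E'
from h import *
rep();goto((0.4318,0.0938,.100),down(-1.582))
E
```

```text
t 1.80 p [0.4302 0.0905 0.2391] x [-0.001 -0.001 -1.   ] y [-0.193 -0.981  0.001] yhead -1.765 F [-0.3 -0.4  0.2] w 0.45 j [ 0.04 -0.42  2.01 -0.    1.55  1.8 ]
x 5.56 y -0.15 z -0.04 | ax -2.10 ay 0.01 az -0.01 rows 3.3
```

drive_tool --series '[{"x": 3.5, "y": -0.14, "z": -0.04, "ax": -2.1, "ay": 0, "az": 0}, {"x": 3.5, "y": -0.14, "z": -0.04, "ax": -2.1, "ay": 0, "az": 0}, {"x": 3.5, "y": -0.14, "z": -0.04, "ax": -2.1, "ay": 0, "az": 0}, {"x": 5.5, "y": -0.14, "z": -0.04, "ax": -2.1, "ay": 0, "az": 0}, {"x": 5.5, "y": -0.14, "z": -0.04, "ax": -2.1, "ay": 0, "az": 0}]'

```text
time: 2.22
tool_pos: [0.4291, 0.0915, 0.0979]
tool_rot: [0.006, -0.704, 0.007, 0.71]
contact_force: [-0.6, -0.3, -1.1]
gripper_width: 0.451
```

drive_tool --series '[{"x": 0, "y": 0, "z": 0, "ax": 0, "ay": 0, "az": 0}, {"x": 0, "y": 0, "z": 0, "ax": 0, "ay": 0, "az": 0}, {"x": 0, "y": 0, "z": 0, "ax": 0, "ay": 0, "az": 0}, {"x": 0, "y": 0, "z": 0, "ax": 0, "ay": 0, "az": 0}, {"x": 0, "y": 0, "z": 0, "ax": 0, "ay": 0, "az": 0}]' --hand 0

```text
time: 2.63
tool_pos: [0.4332, 0.094, 0.104]
tool_rot: [-0.006, 0.708, -0.004, -0.706]
contact_force: [-0.4, 5.1, -1.7]
gripper_width: 0.087
```

```bash
python3 - <<'E'
from h import *
rep()
E
```

```text
t 2.63 p [0.4332 0.094  0.104 ] x [ 0.003  0.003 -1.   ] y [-0.014 -1.    -0.003] yhead -1.585 F [-0.4  5.1 -1.7] w 0.087 j [ 0.04 -0.29  2.15  0.    1.28  1.63]
```

drive_tool --series '[{"x": 0, "y": 0, "z": 0, "ax": -1.2, "ay": 0, "az": 0}, {"x": 0, "y": 0, "z": 0, "ax": -2.5, "ay": 0, "az": 0}, {"x": 0, "y": 0, "z": 0, "ax": -3.8, "ay": 0, "az": 0}, {"x": 0, "y": 0, "z": 0, "ax": -5.1, "ay": 0, "az": 0}, {"x": 0, "y": 0, "z": 0, "ax": -6.4, "ay": 0, "az": 0}]'

```text
time: 3.05
tool_pos: [0.4332, 0.0945, 0.1041]
tool_rot: [0.191, 0.682, 0.193, -0.679]
contact_force: [-1.0, 6.2, -0.8]
gripper_width: 0.088
```

drive_tool --series '[{"x": 0, "y": 0, "z": 0, "ax": -1.3, "ay": 0, "az": 0}, {"x": 0, "y": 0, "z": 0, "ax": -2.6, "ay": 0, "az": 0}, {"x": 0, "y": 0, "z": 0, "ax": -3.9, "ay": 0, "az": 0}, {"x": 0, "y": 0, "z": 0, "ax": -5.2, "ay": 0, "az": 0}, {"x": 0, "y": 0, "z": 0, "ax": -6.5, "ay": 0, "az": 0}]'

```text
time: 3.47
tool_pos: [0.4328, 0.095, 0.1041]
tool_rot: [0.374, 0.601, 0.376, -0.598]
contact_force: [-2.8, 8.0, -0.1]
gripper_width: 0.086
```

drive_tool --series '[{"x": 0, "y": 0, "z": 0, "ax": -1.2, "ay": 0, "az": 0}, {"x": 0, "y": 0, "z": 0, "ax": -2.2, "ay": 0, "az": 0}, {"x": 0, "y": 0, "z": 0, "ax": -2.2, "ay": 0, "az": 0}]'

```text
time: 3.72
tool_pos: [0.4326, 0.0951, 0.104]
tool_rot: [0.429, 0.563, 0.431, -0.56]
contact_force: [-3.2, 9.2, 0.0]
gripper_width: 0.085
```

```bash
python3 - <<'E'
from h import *
rep()
E
```

```text
t 3.72 p [0.4326 0.0951 0.104 ] x [ 0.001  0.005 -1.   ] y [ 0.965 -0.261 -0.   ] yhead -0.264 F [-3.2  9.2  0. ] w 0.085 j [ 0.04 -0.29  2.15  0.01  1.29  0.31]
```

```bash
sed -i 's/^CP=.*/CP=[0.5294,0.0292,-0.1953]/' h.py; python3 - <<'E'
from h import *
goto(C2W((0,55,190)),down(-1.766))
E
```

```text
x -3.44 y 4.27 z -0.68 | ax 17.21 ay -0.05 az 0.05 rows 12.0
```

drive_tool --series '[{"x": 0, "y": 0, "z": 0, "ax": 0, "ay": 0, "az": 0}, {"x": -0.5, "y": 0, "z": 0, "ax": 0, "ay": 0, "az": 0}, {"x": -2, "y": 0, "z": 0, "ax": 0, "ay": 0, "az": 0}, {"x": -3.4, "y": 0, "z": 0, "ax": 0, "ay": 0, "az": 0}]' --hand 0.45

```text
time: 4.05
tool_pos: [0.4318, 0.0925, 0.1887]
tool_rot: [-0.429, -0.562, -0.429, 0.563]
contact_force: [0.2, 0.6, 0.7]
gripper_width: 0.449
```

```bash
python3 - <<'E'
from h import *
rep();goto(C2W((0,55,190)),down(-1.766))
E
```

```text
t 4.05 p [0.4318 0.0925 0.1887] x [-0.    -0.001 -1.   ] y [ 0.964 -0.264  0.   ] yhead -0.267 F [0.2 0.6 0.7] w 0.449 j [ 0.04 -0.38  2.07 -0.    1.46  0.31]
x -0.05 y 4.27 z -0.78 | ax 17.17 ay 0.01 az -0.01 rows 12.0
```

drive_tool --series '[{"x": 0, "y": 4.3, "z": -0.8, "ax": 7.1, "ay": 0, "az": 0}, {"x": 0, "y": 4.3, "z": -0.8, "ax": 7.1, "ay": 0, "az": 0}, {"x": 0, "y": 4.3, "z": -0.8, "ax": 7.1, "ay": 0, "az": 0}, {"x": 0, "y": 4.3, "z": -0.8, "ax": 7.1, "ay": 0, "az": 0}, {"x": 0, "y": 4.3, "z": -0.8, "ax": 7.1, "ay": 0, "az": 0}]'

```text
time: 4.47
tool_pos: [0.5436, 0.0831, 0.1893]
tool_rot: [0.236, 0.668, 0.234, -0.666]
contact_force: [0.1, -0.2, -0.5]
gripper_width: 0.453
```

drive_tool --series '[{"x": 0, "y": 0, "z": 0, "ax": 7.1, "ay": 0, "az": 0}, {"x": 0, "y": 0, "z": 0, "ax": 7.1, "ay": 0, "az": 0}, {"x": 0, "y": 0, "z": 0, "ax": 7.1, "ay": 0, "az": 0}, {"x": 0, "y": 0, "z": 0, "ax": 7.1, "ay": 0, "az": 0}, {"x": 0, "y": 0, "z": 0, "ax": 7.1, "ay": 0, "az": 0}]'

```text
time: 4.88
tool_pos: [0.5424, 0.0834, 0.1894]
tool_rot: [0.021, 0.708, 0.02, -0.705]
contact_force: [0.9, -0.1, 0.6]
gripper_width: 0.451
```

drive_tool --series '[{"x": 0, "y": 0, "z": 0, "ax": 3.0, "ay": 0, "az": 0}, {"x": 0, "y": 0, "z": 0, "ax": 3.0, "ay": 0, "az": 0}, {"x": 0, "y": 0, "z": 0, "ax": 3.0, "ay": 0, "az": 0}]'

```text
time: 5.13
tool_pos: [0.5423, 0.0835, 0.1893]
tool_rot: [-0.07, 0.705, -0.071, -0.702]
contact_force: [0.8, -0.0, 0.1]
gripper_width: 0.45
```

```bash
python3 - <<'E'
from h import *
rep();goto(C2W((0,55,89)),down(-1.766)); K,T,_=grab("wrist","d_w"); np.savez("d_w.npz",K=K,T=T);K,T,_=grab("top","d_t")
for P in [(-50,55,112),(50,55,112)]: print(proj(np.load("d_w.npz")["K"],np.load("d_w.npz")["T"],C2W(P)).round(1))
E
```

```text
t 5.13 p [0.5423 0.0835 0.1893] x [ 0.004 -0.001 -1.   ] y [-0.199 -0.98   0.   ] yhead -1.771 F [ 0.8 -0.   0.1] w 0.45 j [ 0.02 -0.1   1.84 -0.    1.4   1.79]
x 4.01 y 0.03 z 0.10 | ax -0.05 ay -0.04 az -0.00 rows 2.4
[[315.4 330.4]]
[[314.8 179.5]]
```

View pics/d_w.png

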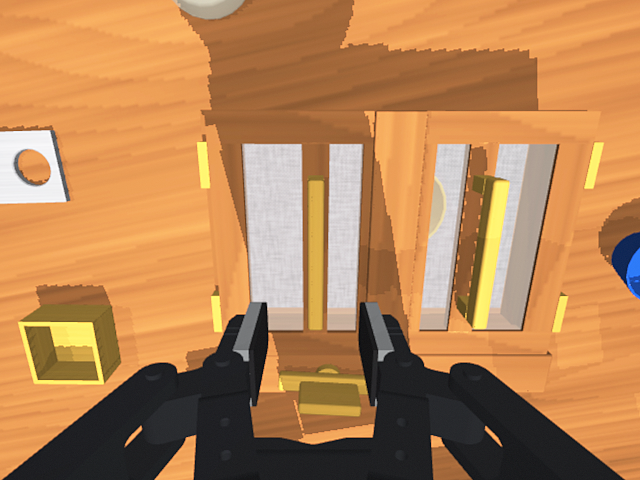

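View pics/d_t.png

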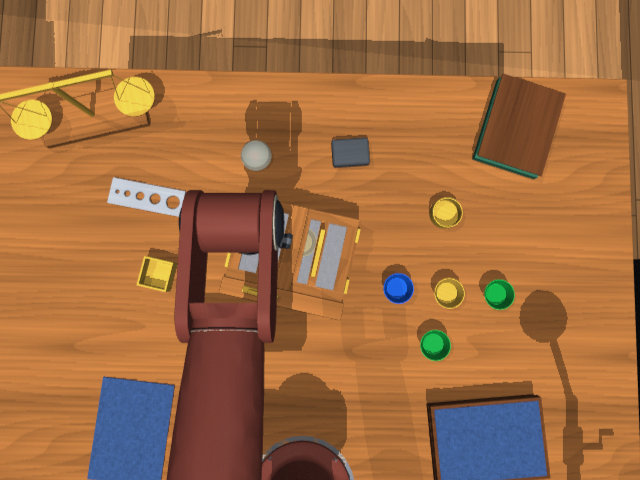

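drive_tool --series '[{"x": 1.5, "y": 0.03, "z": 0.1, "ax": 0, "ay": 0, "az": 0}, {"x": 3, "y": 0.03, "z": 0.1, "ax": 0, "ay": 0, "az": 0}, {"x": 3.9, "y": 0.03, "z": 0.1, "ax": 0, "ay": 0, "az": 0}, {"x": 3.9, "y": 0.03, "z": 0.1, "ax": 0, "ay": 0, "az": 0}]'

```text
time: 5.57
tool_pos: [0.5343, 0.0835, 0.0837]
tool_rot: [0.068, -0.7, 0.069, 0.707]
contact_force: [-1.2, 0.6, -0.5]
gripper_width: 0.449
```

drive_tool --series '[{"x": 0, "y": 0, "z": 0, "ax": 0, "ay": 0, "az": 0}, {"x": 0, "y": 0, "z": 0, "ax": 0, "ay": 0, "az": 0}, {"x": 0, "y": 0, "z": 0, "ax": 0, "ay": 0, "az": 0}, {"x": 0, "y": 0, "z": 0, "ax": 0, "ay": 0, "az": 0}, {"x": 0, "y": 0, "z": 0, "ax": 0, "ay": 0, "az": 0}]' --hand 0

```text
time: 5.98
tool_pos: [0.5401, 0.0826, 0.0923]
tool_rot: [-0.069, 0.705, -0.07, -0.702]
contact_force: [-2.2, -5.4, 0.8]
gripper_width: 0.103
```

```bash
python3 - <<'E'
from h import *
rep()
s,Rm=st()
# hinge axis in the world; plan arc: rotate about case x by -th
h=C2W((0,125,70)); a=np.array([np.cos(-.1953),np.sin(-.1953),0])
print("tcp in case",)
for th in (10,20,30,40,50,60,70):
    Q=R.from_rotvec(-np.deg2rad(th)*a).as_matrix()
    print(th); goto(h+Q@(s["tool_pos"]-h),Q@Rm)
E
```

```text
t 5.98 p [0.5401 0.0826 0.0923] x [ 0.004 -0.003 -1.   ] y [-0.195 -0.981  0.002] yhead -1.767 F [-2.2 -5.4  0.8] w 0.103 j [ 0.02 -0.01  1.92 -0.    1.23  1.79]
tcp in case
10
x -0.48 y -0.20 z -0.00 | ax -0.01 ay 0.00 az 2.00 rows 1.4
20
x -0.91 y -0.47 z -0.00 | ax -0.02 ay 0.00 az 4.00 rows 2.8
30
x -1.29 y -0.82 z -0.00 | ax -0.02 ay 0.01 az 6.00 rows 4.2
40
x -1.61 y -1.23 z -0.01 | ax -0.03 ay 0.01 az 8.00 rows 5.6
50
x -1.85 y -1.69 z -0.01 | ax -0.04 ay 0.01 az 10.00 rows 7.0
60
x -2.00 y -2.18 z -0.01 | ax -0.05 ay 0.01 az 12.00 rows 8.4
70
x -2.07 y -2.69 z -0.01 | ax -0.06 ay 0.02 az 14.00 rows 9.8
```

drive_tool --series '[{"x": -0.29, "y": -0.11, "z": 0, "ax": 0, "ay": 0, "az": 1.2}, {"x": -0.57, "y": -0.25, "z": 0, "ax": 0, "ay": 0, "az": 2.4}, {"x": -0.83, "y": -0.41, "z": 0, "ax": 0, "ay": 0, "az": 3.6}, {"x": -1.07, "y": -0.6, "z": 0, "ax": 0, "ay": 0, "az": 4.8}, {"x": -1.29, "y": -0.82, "z": 0, "ax": 0, "ay": 0, "az": 6.0}]'

```text
time: 6.4
tool_pos: [0.5443, 0.1033, 0.1248]
tool_rot: [-0.117, -0.663, 0.252, 0.695]
contact_force: [1.4, -6.4, -4.8]
gripper_width: 0.101
```

```bash
python3 - <<'E'
from h import *
rep();grab("scene","e_s")
E
```

```text
t 6.40 p [0.5443 0.1033 0.1248] x [-0.094 -0.496 -0.863] y [-0.172 -0.846  0.505] yhead -1.771 F [ 1.4 -6.4 -4.8] w 0.101 j [ 0.28  0.17  1.74 -0.47  1.5   2.15]
```

View pics/e_s.png

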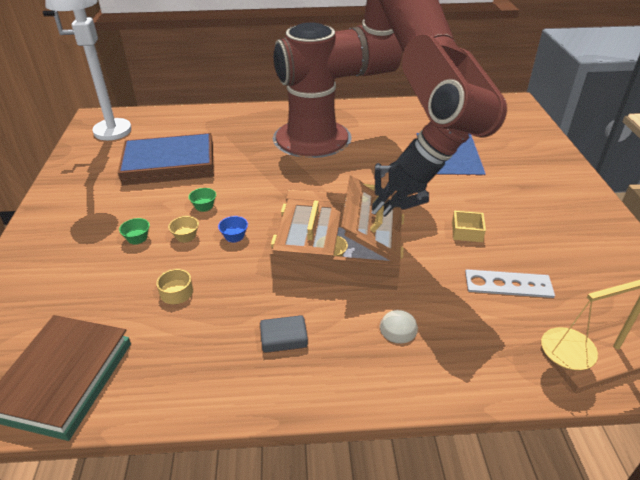

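drive_tool --series '[{"x": -0.29, "y": -0.11, "z": 0, "ax": 0, "ay": 0, "az": 1.2}, {"x": -0.57, "y": -0.25, "z": 0, "ax": 0, "ay": 0, "az": 2.4}, {"x": -0.83, "y": -0.41, "z": 0, "ax": 0, "ay": 0, "az": 3.6}, {"x": -1.07, "y": -0.6, "z": 0, "ax": 0, "ay": 0, "az": 4.8}, {"x": -1.07, "y": -0.6, "z": 0, "ax": 0, "ay": 0, "az": 4.8}]'

```text
time: 6.87
tool_pos: [0.5498, 0.1304, 0.1401]
tool_rot: [-0.261, -0.595, 0.385, 0.655]
contact_force: [0.4, -7.5, 5.4]
gripper_width: 0.099
```

```bash
python3 - <<'E'
from h import *
rep()
s,Rm=st()
h=C2W((0,125,70)); a=np.array([np.cos(-.1953),np.sin(-.1953),0])
print(np.rad2deg(np.arccos(-Rm[2,0])), "tcp-hinge", s["tool_pos"]-h)
E
```

```text
t 6.87 p [0.5498 0.1304 0.1401] x [-0.155 -0.8   -0.579] y [-0.115 -0.568  0.815] yhead -1.771 F [ 0.4 -7.5  5.4] w 0.099 j [ 0.43  0.4   1.58 -0.74  1.78  2.28]
54.58830094002054 tcp-hinge [-0.0038481  -0.02139698  0.07005933]
```

drive_tool --series '[{"x": -0.29, "y": -0.11, "z": 0, "ax": 0, "ay": 0, "az": 1.2}, {"x": -0.57, "y": -0.25, "z": 0, "ax": 0, "ay": 0, "az": 2.4}, {"x": -0.83, "y": -0.41, "z": 0, "ax": 0, "ay": 0, "az": 3.6}, {"x": -1.07, "y": -0.6, "z": 0, "ax": 0, "ay": 0, "az": 4.8}, {"x": -1.07, "y": -0.6, "z": 0, "ax": 0, "ay": 0, "az": 4.8}]'

```text
time: 7.28
tool_pos: [0.5559, 0.1606, 0.1425]
tool_rot: [-0.392, -0.503, 0.5, 0.587]
contact_force: [3.3, -5.7, 5.4]
gripper_width: 0.098
```

```bash
python3 - <<'E'
from h import *
rep()
s,Rm=st()
print(np.rad2deg(np.arccos(-Rm[2,0])))
grab("scene","f_s")
E
```

```text
t 7.28 p [0.5559 0.1606 0.1425] x [-0.188 -0.962 -0.198] y [-0.043 -0.193  0.98 ] yhead -1.789 F [ 3.3 -5.7  5.4] w 0.098 j [ 0.51  0.64  1.44 -0.99  2.05  2.3 ]
78.57419347739825
```

View pics/f_s.png

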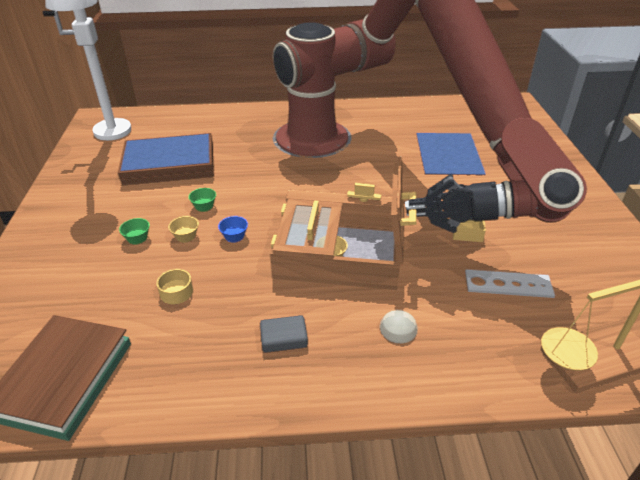

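drive_tool --series '[{"x": 0, "y": 0, "z": 0, "ax": 0, "ay": 0, "az": 0}, {"x": 0, "y": 0, "z": 0, "ax": 0, "ay": 0, "az": 0}, {"x": -1, "y": 0, "z": 0, "ax": 0, "ay": 0, "az": 0}, {"x": -2.2, "y": 0, "z": 0, "ax": 0, "ay": 0, "az": 0}, {"x": -2.6, "y": 0, "z": 0, "ax": 0, "ay": 0, "az": 0}]' --hand 0.45

```text
time: 7.75
tool_pos: [0.567, 0.2249, 0.1568]
tool_rot: [-0.387, -0.505, 0.496, 0.59]
contact_force: [-0.1, 0.9, 0.2]
gripper_width: 0.447
```

```bash
python3 - <<'E'
from h import *
rep();goto(C2W((0,190,300)),down(-1.766)); goto(C2W((0,30,300)),down(-1.766))
E
```

```text
t 7.75 p [0.567  0.2249 0.1568] x [-0.189 -0.959 -0.212] y [-0.044 -0.207  0.977] yhead -1.781 F [-0.1  0.9  0.2] w 0.447 j [ 0.58  0.71  1.3  -0.97  2.13  2.28]
x -0.85 y 5.68 z -0.06 | ax -0.03 ay -0.03 az -15.55 rows 10.9
x 5.40 y 7.03 z -0.06 | ax -0.03 ay -0.03 az -15.55 rows 10.9
```

drive_tool --series '[{"x": -0.8, "y": 5.7, "z": 0, "ax": 0, "ay": 0, "az": -15.5}, {"x": -0.8, "y": 5.7, "z": 0, "ax": 0, "ay": 0, "az": -15.5}, {"x": -0.8, "y": 5.7, "z": 0, "ax": 0, "ay": 0, "az": -15.5}, {"x": -0.8, "y": 5.7, "z": 0, "ax": 0, "ay": 0, "az": -15.5}, {"x": -0.8, "y": 5.7, "z": 0, "ax": 0, "ay": 0, "az": -15.5}]' --hand 0

```text
time: 8.17
tool_pos: [0.5662, 0.2136, 0.3074]
tool_rot: [-0.182, -0.638, 0.315, 0.679]
contact_force: [0.4, -0.3, 0.4]
gripper_width: 0.004
```

```bash
python3 - <<'E'
from h import *
rep();goto(C2W((0,30,290)),down(-1.766))
E
```

```text
t 8.17 p [0.5662 0.2136 0.3074] x [-0.12  -0.65  -0.751] y [-0.155 -0.735  0.66 ] yhead -1.778 F [ 0.4 -0.3  0.4] w 0.004 j [ 0.48  0.26  1.37 -0.59  1.94  2.16]
x 4.70 y 4.29 z 0.01 | ax -0.07 ay -0.13 az -8.27 rows 5.8
```

drive_tool --series '[{"x": 4.7, "y": 4.3, "z": 0, "ax": -0.1, "ay": -0.1, "az": -8.3}, {"x": 4.7, "y": 4.3, "z": 0, "ax": -0.1, "ay": -0.1, "az": -8.3}, {"x": 4.7, "y": 4.3, "z": 0, "ax": -0.1, "ay": -0.1, "az": -8.3}, {"x": 4.7, "y": 4.3, "z": 0, "ax": -0.1, "ay": -0.1, "az": -8.3}, {"x": 4.7, "y": 4.3, "z": 0, "ax": -0.1, "ay": -0.1, "az": -8.3}]'

```text
time: 8.58
tool_pos: [0.5318, 0.0529, 0.285]
tool_rot: [0.032, -0.697, 0.107, 0.708]
contact_force: [0.1, -0.4, -1.0]
gripper_width: 0.002
```

```bash
python3 - <<'E'
from h import *
rep();goto(C2W((0,45,165)),down(-1.766));goto(C2W((0,150,165)),down(-1.766));grab("scene","g_s")
E
```

```text
t 8.58 p [0.5318 0.0529 0.285 ] x [-0.026 -0.103 -0.994] y [-0.194 -0.975  0.106] yhead -1.767 F [ 0.1 -0.4 -1. ] w 0.002 j [ 0.01 -0.16  1.74 -0.1   1.6   1.78]
x 4.68 y -1.36 z -0.11 | ax -0.02 ay 0.06 az -1.22 rows 2.9
x 4.23 y -5.53 z -0.10 | ax -0.02 ay 0.06 az -1.22 rows 4.2
```

View pics/g_s.png

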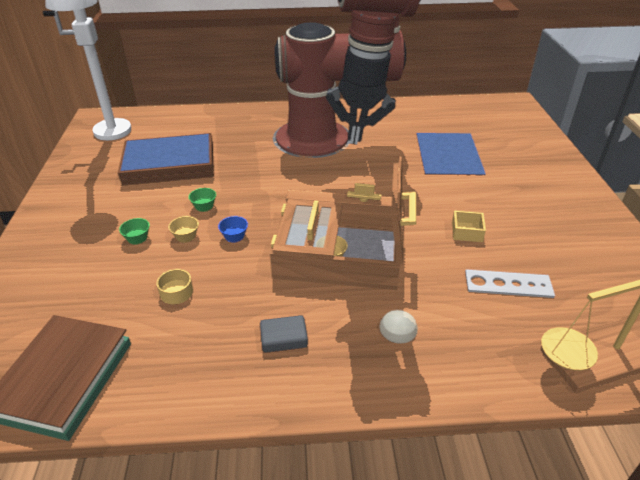

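```bash
python3 - <<'E'
from h import *
goto(C2W((0,50,180)),down(-1.766));goto(C2W((0,110,180)),down(-1.766));goto(C2W((0,135,180)),down(-1.766))
E
```

```text
x 4.11 y -1.51 z -0.07 | ax -0.06 ay 0.04 az -1.17 rows 2.6
x 3.87 y -3.90 z -0.05 | ax -0.06 ay 0.04 az -1.17 rows 3.3
x 3.77 y -4.89 z -0.05 | ax -0.06 ay 0.04 az -1.17 rows 3.7
```

drive_tool --series '[{"x": 2.0, "y": -0.8, "z": 0, "ax": 0, "ay": 0, "az": -1.2}, {"x": 3.5, "y": -1.2, "z": 0, "ax": 0, "ay": 0, "az": -1.2}, {"x": 4.1, "y": -1.5, "z": 0, "ax": 0, "ay": 0, "az": -1.2}, {"x": 4.0, "y": -2.4, "z": 0, "ax": 0, "ay": 0, "az": -1.2}, {"x": 3.9, "y": -3.2, "z": 0, "ax": 0, "ay": 0, "az": -1.2}]'

```text
time: 9.05
tool_pos: [0.5432, 0.1244, 0.1746]
tool_rot: [0.066, -0.698, 0.071, 0.709]
contact_force: [-1.6, -2.2, -0.6]
gripper_width: -0.0
```

```bash
python3 - <<'E'
from h import *
rep();goto(C2W((0,136,180)),down(-1.766))
E
```

```text
t 9.05 p [0.5432 0.1244 0.1746] x [-0.016 -0.007 -1.   ] y [-0.193 -0.981  0.01 ] yhead -1.765 F [-1.6 -2.2 -0.6] w -0.0 j [ 0.09 -0.06  1.82 -0.01  1.4   1.86]
x -0.24 y -1.59 z -0.20 | ax 0.01 ay 0.17 az -0.11 rows 1.0
```

drive_tool --series '[{"x": -0.1, "y": -0.5, "z": 0, "ax": 0, "ay": 0, "az": 0}, {"x": -0.2, "y": -1.0, "z": 0, "ax": 0, "ay": 0, "az": 0}, {"x": -0.2, "y": -1.5, "z": 0, "ax": 0, "ay": 0, "az": 0}, {"x": -0.2, "y": -1.5, "z": 0, "ax": 0, "ay": 0, "az": 0}]'

```text
time: 9.38
tool_pos: [0.5533, 0.1633, 0.1833]
tool_rot: [0.066, -0.701, 0.069, 0.707]
contact_force: [-0.8, -0.2, -0.6]
gripper_width: -0.003
```

```bash
python3 - <<'E'
from h import *
rep();grab("scene","h_s");grab("top","h_t")
E
```

```text
t 9.38 p [0.5533 0.1633 0.1833] x [-0.008 -0.003 -1.   ] y [-0.19  -0.982  0.005] yhead -1.762 F [-0.8 -0.2 -0.6] w -0.003 j [ 0.16 -0.02  1.77 -0.    1.4   1.92]
```

View pics/h_s.png

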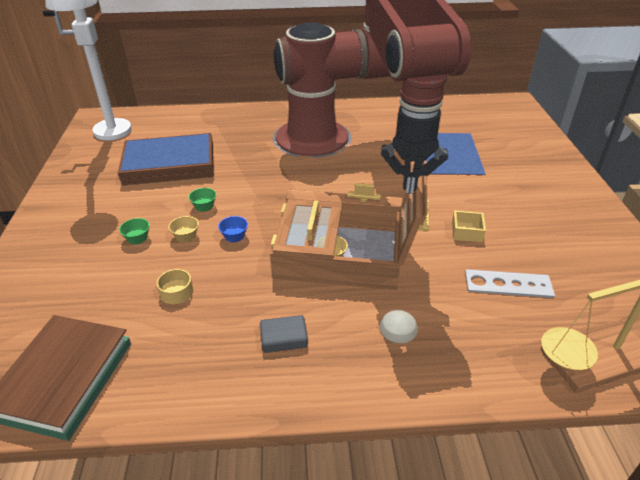

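```bash
python3 - <<'E'
from h import *
goto(C2W((0,-55,185)),down(-1.766));goto(C2W((0,-55,88)),down(-1.766))
E
```

```text
x -0.04 y 7.59 z -0.08 | ax 0.04 ay 0.09 az -0.07 rows 4.5
x 3.84 y 7.56 z -0.11 | ax 0.04 ay 0.09 az -0.07 rows 5.1
```

drive_tool --series '[{"x": 0, "y": 7.6, "z": -0.1, "ax": 0, "ay": 0.1, "az": 0}, {"x": 0, "y": 7.6, "z": -0.1, "ax": 0, "ay": 0.1, "az": 0}, {"x": 0, "y": 7.6, "z": -0.1, "ax": 0, "ay": 0.1, "az": 0}, {"x": 0, "y": 7.6, "z": -0.1, "ax": 0, "ay": 0.1, "az": 0}, {"x": 0, "y": 7.6, "z": -0.1, "ax": 0, "ay": 0.1, "az": 0}]' --hand 0.45

```text
time: 9.9
tool_pos: [0.5178, -0.0295, 0.1839]
tool_rot: [0.066, -0.704, 0.072, 0.704]
contact_force: [0.4, -0.2, 0.7]
gripper_width: 0.449
```

```bash
python3 - <<'E'
from h import *
rep();goto(C2W((0,-55,88)),down(-1.766));K,T,_=grab("wrist","i_w");np.savez("i_w.npz",K=K,T=T);K2,T2,_=grab("scene","i_s")
for P in [(-50,-55,110),(50,-55,110)]: print(proj(K,T,C2W(P)).round(1))
E
```

```text
t 9.90 p [ 0.5178 -0.0295  0.1839] x [-0.001 -0.008 -1.   ] y [-0.195 -0.981  0.008] yhead -1.767 F [ 0.4 -0.2  0.7] w 0.449 j [-0.2  -0.17  1.91 -0.01  1.4   1.57]
x 3.84 y -0.22 z 0.00 | ax -0.01 ay -0.01 az -0.09 rows 2.3
[[305.7 329.8]]
[[304.4 176.2]]
```

View pics/i_w.png

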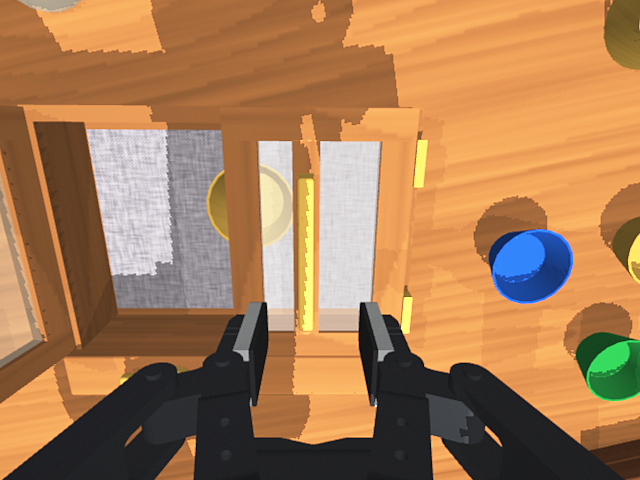

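View pics/i_s.png

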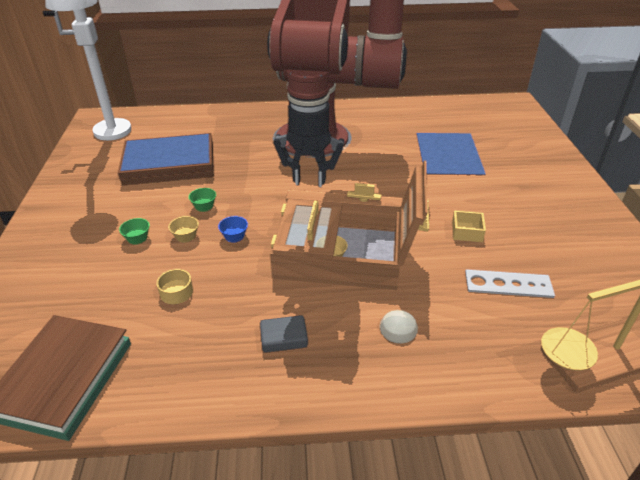

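drive_tool --series '[{"x": 1.5, "y": -0.2, "z": 0, "ax": 0, "ay": 0, "az": -0.1}, {"x": 3, "y": -0.2, "z": 0, "ax": 0, "ay": 0, "az": -0.1}, {"x": 3.7, "y": -0.2, "z": 0, "ax": 0, "ay": 0, "az": -0.1}, {"x": 3.7, "y": -0.2, "z": 0, "ax": 0, "ay": 0, "az": -0.1}]'

```text
time: 10.33
tool_pos: [0.5154, -0.0205, 0.0856]
tool_rot: [0.069, -0.7, 0.067, 0.707]
contact_force: [0.1, -0.4, -0.6]
gripper_width: 0.446
```

drive_tool --series '[{"x": 0, "y": 0, "z": 0, "ax": 0, "ay": 0, "az": 0}, {"x": 0, "y": 0, "z": 0, "ax": 0, "ay": 0, "az": 0}, {"x": 0, "y": 0, "z": 0, "ax": 0, "ay": 0, "az": 0}, {"x": 0, "y": 0, "z": 0, "ax": 0, "ay": 0, "az": 0}, {"x": 0, "y": 0, "z": 0, "ax": 0, "ay": 0, "az": 0}]' --hand 0

```text
time: 10.75
tool_pos: [0.5195, -0.0254, 0.0925]
tool_rot: [-0.066, 0.704, -0.071, -0.704]
contact_force: [-3.7, -14.3, -3.3]
gripper_width: 0.099
```

```bash
python3 - <<'E'
from h import *
rep()
s,Rm=st()
h=C2W((0,-125,70)); a=np.array([np.cos(-.1953),np.sin(-.1953),0])
for th in (6,12,18,24,30):
    Q=R.from_rotvec(np.deg2rad(th)*a).as_matrix()
    goto(h+Q@(s["tool_pos"]-h),Q@Rm)
E
```

```text
t 10.75 p [ 0.5195 -0.0254  0.0925] x [-0.    -0.007 -1.   ] y [-0.192 -0.981  0.007] yhead -1.764 F [ -3.7 -14.3  -3.3] w 0.099 j [-0.19 -0.07  1.98 -0.01  1.23  1.58]
x -0.28 y 0.11 z -0.00 | ax 0.00 ay 0.00 az -1.20 rows 0.8
x -0.56 y 0.25 z -0.00 | ax 0.00 ay 0.01 az -2.40 rows 1.7
x -0.81 y 0.42 z 0.00 | ax 0.00 ay 0.01 az -3.60 rows 2.5
x -1.05 y 0.61 z 0.00 | ax 0.01 ay 0.01 az -4.80 rows 3.4
x -1.26 y 0.83 z 0.00 | ax 0.01 ay 0.01 az -6.00 rows 4.2
```

drive_tool --series '[{"x": -0.28, "y": 0.18, "z": 0, "ax": 0, "ay": 0, "az": -1.2}, {"x": -0.56, "y": 0.33, "z": 0, "ax": 0, "ay": 0, "az": -2.4}, {"x": -0.81, "y": 0.5, "z": 0, "ax": 0, "ay": 0, "az": -3.6}, {"x": -1.05, "y": 0.69, "z": 0, "ax": 0, "ay": 0, "az": -4.8}, {"x": -1.26, "y": 0.9, "z": 0, "ax": 0, "ay": 0, "az": -6.0}]'

```text
time: 11.17
tool_pos: [0.5155, -0.0451, 0.1241]
tool_rot: [-0.249, 0.698, 0.118, -0.661]
contact_force: [-2.4, -1.5, -7.1]
gripper_width: 0.099
```

```bash
python3 - <<'E'
from h import *
rep()
s,Rm=st()
print(np.rad2deg(np.arccos(-Rm[2,0])))
E
```

```text
t 11.17 p [ 0.5155 -0.0451  0.1241] x [ 0.099  0.493 -0.864] y [-0.164 -0.849 -0.503] yhead -1.762 F [-2.4 -1.5 -7.1] w 0.099 j [-0.5  -0.06  1.98  0.51  1.42  1.13]
30.186956277370136
```

drive_tool --series '[{"x": -0.28, "y": 0.11, "z": 0, "ax": 0, "ay": 0, "az": -1.2}, {"x": -0.56, "y": 0.25, "z": 0, "ax": 0, "ay": 0, "az": -2.4}, {"x": -0.81, "y": 0.42, "z": 0, "ax": 0, "ay": 0, "az": -3.6}, {"x": -1.05, "y": 0.61, "z": 0, "ax": 0, "ay": 0, "az": -4.8}, {"x": -1.26, "y": 0.83, "z": 0, "ax": 0, "ay": 0, "az": -6.0}]'

```text
time: 11.58
tool_pos: [0.5087, -0.0781, 0.1419]
tool_rot: [-0.411, 0.643, 0.296, -0.574]
contact_force: [-4.4, 3.7, 0.0]
gripper_width: 0.099
```

```bash
python3 - <<'E'
from h import *
rep()
s,Rm=st()
print(np.rad2deg(np.arccos(-Rm[2,0])));grab("scene","j_s")
E
```

```text
t 11.58 p [ 0.5087 -0.0781  0.1419] x [ 0.166  0.853 -0.496] y [-0.092 -0.487 -0.869] yhead -1.758 F [-4.4  3.7  0. ] w 0.099 j [-0.73  0.16  1.92  0.85  1.72  0.86]
60.292339569519
```

View pics/j_s.png

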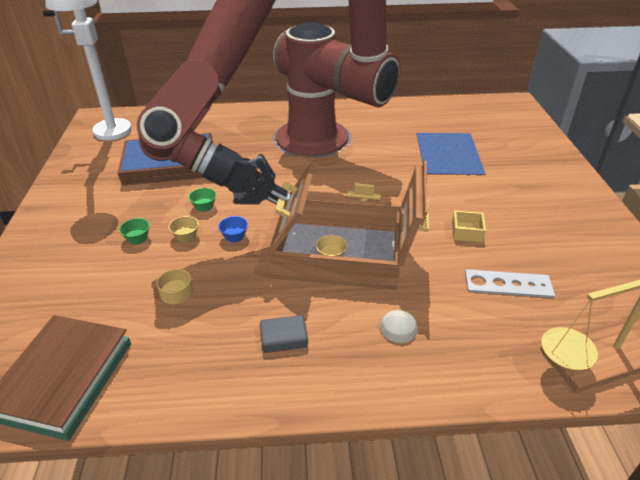

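drive_tool --series '[{"x": -0.28, "y": 0.11, "z": 0, "ax": 0, "ay": 0, "az": -1.2}, {"x": -0.56, "y": 0.25, "z": 0, "ax": 0, "ay": 0, "az": -2.4}, {"x": -0.81, "y": 0.42, "z": 0, "ax": 0, "ay": 0, "az": -3.6}, {"x": -0.81, "y": 0.42, "z": 0, "ax": 0, "ay": 0, "az": -3.6}]'

```text
time: 11.97
tool_pos: [0.504, -0.1017, 0.1431]
tool_rot: [-0.499, 0.587, 0.395, -0.501]
contact_force: [-10.3, -5.0, 12.5]
gripper_width: 0.098
```

```bash
python3 - <<'E'
from h import *
rep()
s,Rm=st()
print(np.rad2deg(np.arccos(-Rm[2,0])))
E
```

```text
t 11.97 p [ 0.504  -0.1017  0.1431] x [ 0.187  0.963 -0.194] y [-0.036 -0.191 -0.981] yhead -1.756 F [-10.3  -5.   12.5] w 0.098 j [-0.81  0.35  1.86  1.01  1.92  0.77]
78.79308813948471
```

drive_tool --series '[{"x": 0, "y": 0, "z": 0, "ax": 0, "ay": 0, "az": 0}, {"x": 0, "y": 0, "z": 0, "ax": 0, "ay": 0, "az": 0}, {"x": -1, "y": 0, "z": 0, "ax": 0, "ay": 0, "az": 0}, {"x": -2.2, "y": 0, "z": 0, "ax": 0, "ay": 0, "az": 0}, {"x": -2.6, "y": 0, "z": 0, "ax": 0, "ay": 0, "az": 0}]' --hand 0.45

```text
time: 12.38
tool_pos: [0.493, -0.1649, 0.1557]
tool_rot: [-0.494, 0.592, 0.39, -0.503]
contact_force: [0.1, -0.7, -0.4]
gripper_width: 0.444
```

```bash
python3 - <<'E'
from h import *
rep();goto(C2W((0,-190,305)),down(-1.766)); goto(C2W((0,-30,300)),down(-1.766))
E
```

```text
t 12.38 p [ 0.493  -0.1649  0.1557] x [ 0.189  0.959 -0.21 ] y [-0.037 -0.207 -0.978] yhead -1.746 F [ 0.1 -0.7 -0.4] w 0.444 j [-0.9   0.38  1.78  0.96  1.99  0.76]
x -0.97 y -5.90 z 0.05 | ax 0.04 ay -0.03 az 15.57 rows 10.9
x 5.33 y -7.05 z 0.05 | ax 0.04 ay -0.03 az 15.57 rows 10.9
```

drive_tool --series '[{"x": -1, "y": -5.9, "z": 0, "ax": 0, "ay": 0, "az": 15.5}, {"x": -1, "y": -5.9, "z": 0, "ax": 0, "ay": 0, "az": 15.5}, {"x": -1, "y": -5.9, "z": 0, "ax": 0, "ay": 0, "az": 15.5}, {"x": -1, "y": -5.9, "z": 0, "ax": 0, "ay": 0, "az": 15.5}, {"x": -1, "y": -5.9, "z": 0, "ax": 0, "ay": 0, "az": 15.5}]' --hand 0

```text
time: 12.8
tool_pos: [0.4955, -0.1576, 0.3123]
tool_rot: [-0.311, 0.687, 0.187, -0.629]
contact_force: [-0.1, 0.8, 0.5]
gripper_width: -0.001
```

```bash
python3 - <<'E'
from h import *
rep();goto(C2W((0,-35,285)),down(-1.766))
E
```

```text
t 12.80 p [ 0.4955 -0.1576  0.3123] x [ 0.138  0.649 -0.749] y [-0.134 -0.736 -0.663] yhead -1.751 F [-0.1  0.8  0.5] w -0.001 j [-0.77 -0.09  1.73  0.63  1.87  1.06]
x 4.92 y -3.91 z 0.12 | ax 0.08 ay -0.15 az 8.31 rows 5.8
```

drive_tool --series '[{"x": 4.9, "y": -3.9, "z": 0.1, "ax": 0.1, "ay": -0.1, "az": 8.3}, {"x": 4.9, "y": -3.9, "z": 0.1, "ax": 0.1, "ay": -0.1, "az": 8.3}, {"x": 4.9, "y": -3.9, "z": 0.1, "ax": 0.1, "ay": -0.1, "az": 8.3}, {"x": 4.9, "y": -3.9, "z": 0.1, "ax": 0.1, "ay": -0.1, "az": 8.3}, {"x": 4.9, "y": -3.9, "z": 0.1, "ax": 0.1, "ay": -0.1, "az": 8.3}]'

```text
time: 13.22
tool_pos: [0.5203, 0.0011, 0.2801]
tool_rot: [-0.106, 0.705, -0.029, -0.701]
contact_force: [0.1, 0.4, -0.0]
gripper_width: 0.003
```

```bash
python3 - <<'E'
from h import *
rep();goto(C2W((0,-50,175)),down(-1.766));goto(C2W((0,-110,175)),down(-1.766))
E
```

```text
t 13.22 p [0.5203 0.0011 0.2801] x [ 0.016  0.109 -0.994] y [-0.189 -0.976 -0.11 ] yhead -1.762 F [ 0.1  0.4 -0. ] w 0.003 j [-0.2  -0.23  1.8   0.11  1.58  1.56]
x 4.09 y 1.28 z -0.16 | ax 0.05 ay 0.06 az 1.26 rows 2.6
x 3.82 y 3.67 z -0.15 | ax 0.05 ay 0.06 az 1.26 rows 3.2
```

drive_tool --series '[{"x": 2.0, "y": 0.7, "z": -0.1, "ax": 0, "ay": 0, "az": 1.2}, {"x": 3.5, "y": 1.1, "z": -0.1, "ax": 0, "ay": 0, "az": 1.2}, {"x": 4.1, "y": 1.3, "z": -0.1, "ax": 0, "ay": 0, "az": 1.2}, {"x": 4.0, "y": 2.2, "z": -0.1, "ax": 0, "ay": 0, "az": 1.2}, {"x": 3.9, "y": 3.0, "z": -0.1, "ax": 0, "ay": 0, "az": 1.2}]'

```text
time: 13.63
tool_pos: [0.5078, -0.0646, 0.1707]
tool_rot: [0.072, -0.699, 0.064, 0.708]
contact_force: [-1.2, 3.7, 0.4]
gripper_width: 0.003
```

```bash
python3 - <<'E'
from h import *
rep();goto(C2W((0,-135,172)),down(-1.766))
E
```

```text
t 13.63 p [ 0.5078 -0.0646  0.1707] x [-0.012  0.013 -1.   ] y [-0.192 -0.981 -0.01 ] yhead -1.764 F [-1.2  3.7  0.4] w 0.003 j [-0.28 -0.17  1.93  0.01  1.4   1.49]
x -0.07 y 1.55 z -0.12 | ax 0.02 ay 0.16 az 0.12 rows 0.9
```

drive_tool --series '[{"x": 0, "y": 0.5, "z": 0, "ax": 0, "ay": 0, "az": 0}, {"x": 0, "y": 1.0, "z": 0, "ax": 0, "ay": 0, "az": 0}, {"x": 0, "y": 1.5, "z": 0, "ax": 0, "ay": 0, "az": 0}, {"x": 0, "y": 1.6, "z": 0, "ax": 0, "ay": 0, "az": 0}, {"x": 0, "y": 1.6, "z": 0, "ax": 0, "ay": 0, "az": 0}]'

```text
time: 14.05
tool_pos: [0.5018, -0.1065, 0.173]
tool_rot: [0.073, -0.701, 0.067, 0.707]
contact_force: [-0.5, 0.0, 0.3]
gripper_width: -0.001
```

```bash
python3 - <<'E'
from h import *
rep();grab("scene","k_s")
goto(C2W((0,0,185)),down(-1.766))
E
```

```text
t 14.05 p [ 0.5018 -0.1065  0.173 ] x [-0.007  0.009 -1.   ] y [-0.197 -0.98  -0.008] yhead -1.769 F [-0.5  0.   0.3] w -0.001 j [-0.36 -0.17  1.92  0.01  1.4   1.41]
x -0.44 y -5.53 z -0.01 | ax -0.03 ay 0.10 az 0.09 rows 3.3
```

View pics/k_s.png

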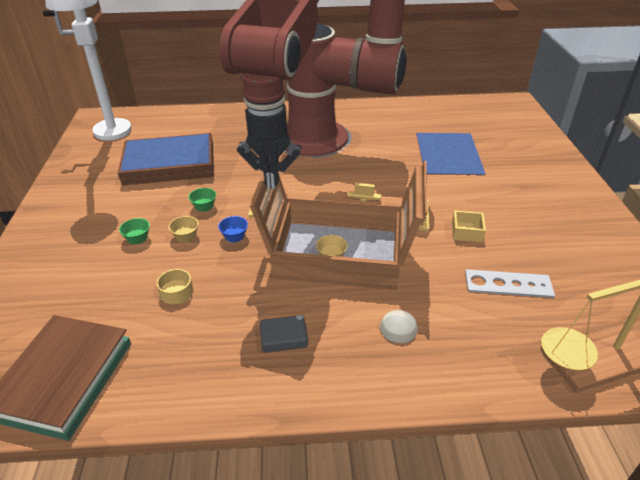

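drive_tool --series '[{"x": -0.2, "y": -1.5, "z": 0, "ax": 0, "ay": 0, "az": 0}, {"x": -1.0, "y": -3, "z": 0, "ax": 0, "ay": 0, "az": 0}, {"x": -2, "y": -4, "z": 1, "ax": 0, "ay": 0, "az": 0}, {"x": -3.5, "y": -4.5, "z": 1.5, "ax": 0, "ay": 0, "az": 0}, {"x": -4, "y": -4.5, "z": 1.6, "ax": 0, "ay": 0, "az": 0}]' --hand 1

```text
time: 14.52
tool_pos: [0.4859, 0.0142, 0.2793]
tool_rot: [0.071, -0.703, 0.065, 0.705]
contact_force: [0.9, -0.9, 1.1]
gripper_width: 0.71
```

```bash
python3 - <<'E'
from h import *
rep();K,T,i=grab("wrist","l_w");K2,T2,j=grab("top","l_t");np.savez("l.npz",K=K,T=T)
cv2.imwrite("pics/l_tc.png",cv2.resize(j[160:330,180:400],(777,600),interpolation=2))
E
```

```text
t 14.52 p [0.4859 0.0142 0.2793] x [-0.001  0.01  -1.   ] y [-0.191 -0.981 -0.009] yhead -1.763 F [ 0.9 -0.9  1.1] w 0.71 j [-0.13 -0.31  1.86  0.01  1.59  1.63]
```

View pics/l_w.png

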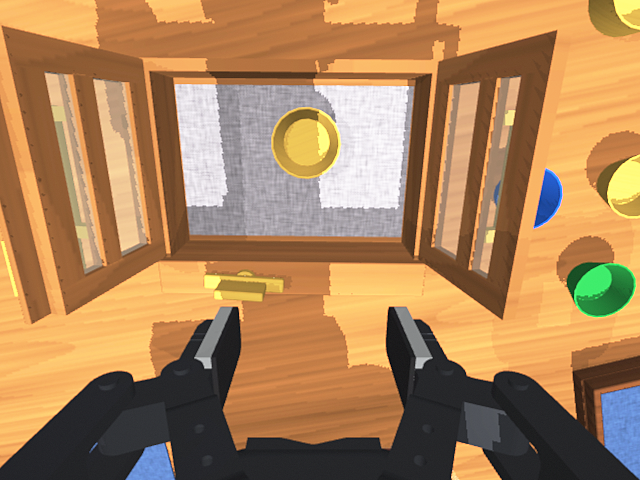

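View pics/l_tc.png

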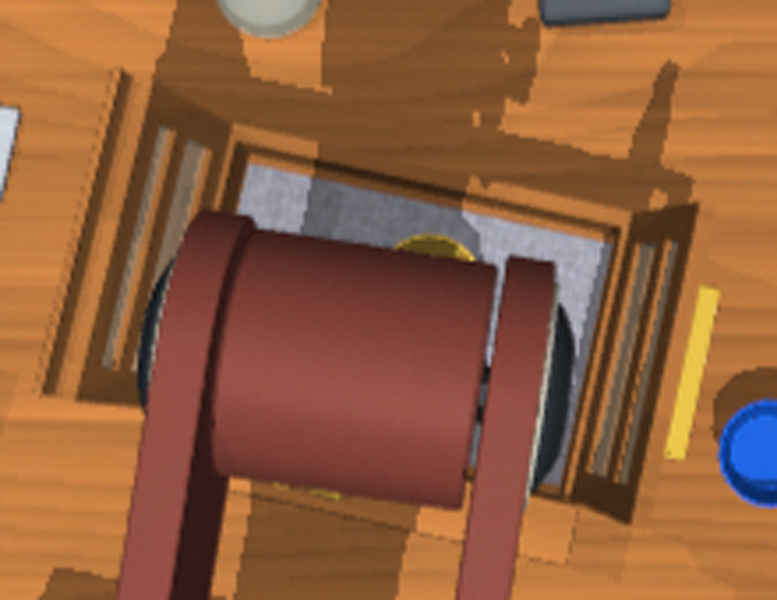

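```bash
python3 - <<'E'
from h import *
d=np.load("l.npz");K,T=d["K"],d["T"]
for p in [(306,143)]: print("nest",onz(K,T,p,.046))
L=onz(K,T,(271,143),.046);Rr=onz(K,T,(341,143),.046);print("dia",np.linalg.norm(L-Rr))
i=cv2.imread("pics/l_w.png");cv2.imwrite("pics/l_wc.png",cv2.resize(i[90:200,240:380],(764,600),interpolation=2))
goto((.385,-.315,.26),down(-1.766))
E
```

```text
nest [0.54536324 0.01219732 0.046     ]
dia 0.06759544462339924
x 0.64 y 13.64 z 1.47 | ax 0.01 ay 0.01 az 0.10 rows 8.2
```

View pics/l_wc.png

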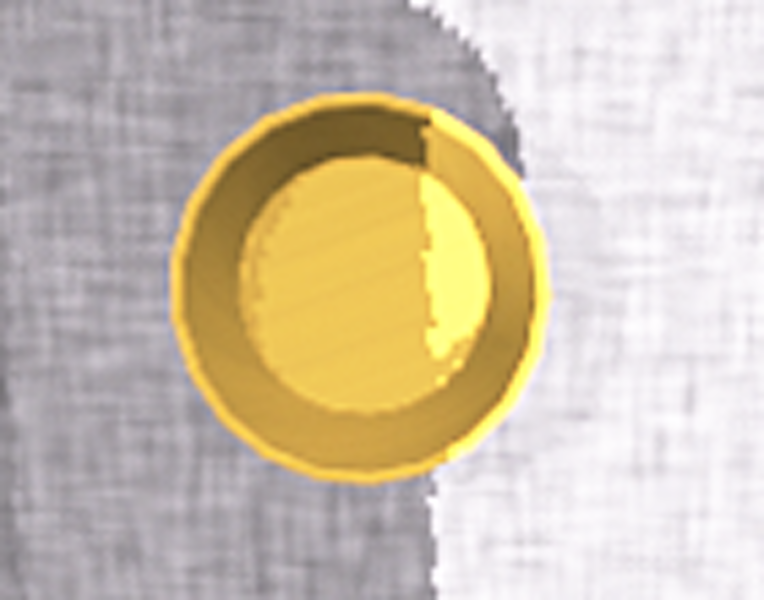

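drive_tool --series '[{"x": 0.6, "y": 13.6, "z": 1.5, "ax": 0, "ay": 0, "az": 0.1}, {"x": 0.6, "y": 13.6, "z": 1.5, "ax": 0, "ay": 0, "az": 0.1}, {"x": 0.6, "y": 13.6, "z": 1.5, "ax": 0, "ay": 0, "az": 0.1}, {"x": 0.6, "y": 13.6, "z": 1.5, "ax": 0, "ay": 0, "az": 0.1}, {"x": 0.6, "y": 13.6, "z": 1.5, "ax": 0, "ay": 0, "az": 0.1}]'

```text
time: 15.03
tool_pos: [0.4211, -0.1884, 0.2617]
tool_rot: [0.07, -0.7, 0.069, 0.708]
contact_force: [0.7, -0.8, 0.2]
gripper_width: 1.006
```

```bash
python3 - <<'E'
from h import *
rep();goto((.385,-.315,.25),down(-1.766))
E
```

```text
t 15.03 p [ 0.4211 -0.1884  0.2617] x [-0.011  0.002 -1.   ] y [-0.195 -0.981  0.   ] yhead -1.767 F [ 0.7 -0.8  0.2] w 1.006 j [-0.58 -0.36  1.93 -0.    1.58  1.19]
x 0.48 y 5.25 z 0.42 | ax -0.01 ay 0.13 az -0.00 rows 3.2
```

drive_tool --series '[{"x": 0.5, "y": 5.2, "z": 0.4, "ax": 0, "ay": 0.1, "az": 0}, {"x": 0.5, "y": 5.2, "z": 0.4, "ax": 0, "ay": 0.1, "az": 0}, {"x": 0.5, "y": 5.2, "z": 0.4, "ax": 0, "ay": 0.1, "az": 0}, {"x": 0.5, "y": 5.2, "z": 0.4, "ax": 0, "ay": 0.1, "az": 0}, {"x": 0.5, "y": 5.2, "z": 0.4, "ax": 0, "ay": 0.1, "az": 0}]'

```text
time: 15.45
tool_pos: [0.3854, -0.3141, 0.2487]
tool_rot: [0.072, -0.702, 0.071, 0.705]
contact_force: [0.1, 0.4, -0.2]
gripper_width: 1.006
```

```bash
python3 - <<'E'
from h import *
rep();K,T,i=grab("wrist","m_w");np.savez("m.npz",K=K,T=T)
K2,T2,j=grab("scene","m_s");K3,T3,q=grab("top","m_t")
cv2.imwrite("pics/m_sc.png",cv2.resize(j[155:295,240:440],(800,560),interpolation=2))
cv2.imwrite("pics/m_tc.png",cv2.resize(q[160:330,190:400],(741,600),interpolation=2))
E
```

```text
t 15.45 p [ 0.3854 -0.3141  0.2487] x [-0.004  0.002 -1.   ] y [-0.2   -0.98  -0.001] yhead -1.772 F [ 0.1  0.4 -0.2] w 1.006 j [-0.83 -0.27  1.88 -0.    1.53  0.94]
```

View pics/m_w.png

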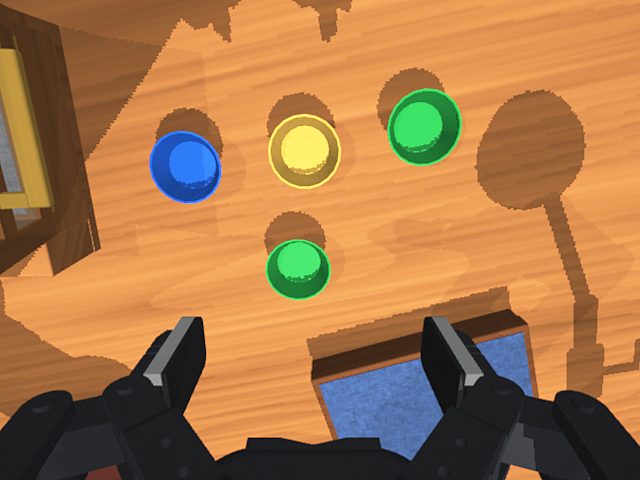

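View pics/m_sc.png

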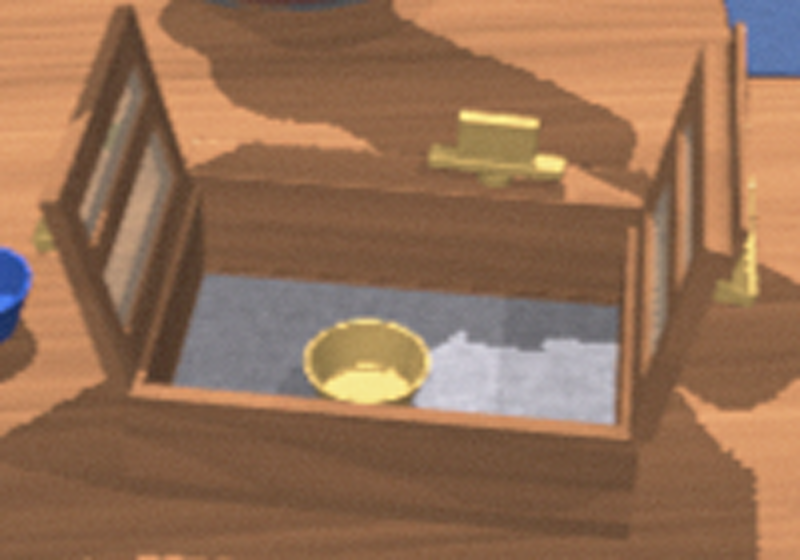

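View pics/m_tc.png

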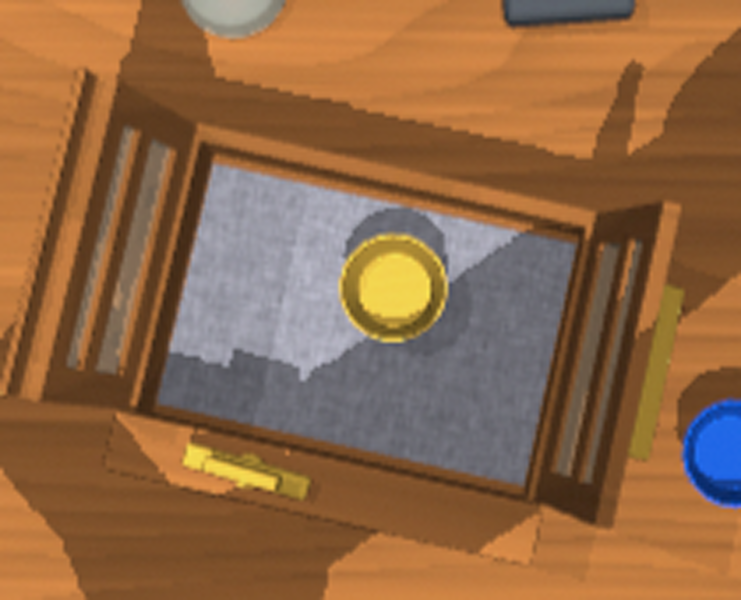

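```bash
python3 - <<'E'
from h import *
s=np.load("cal.npz");KT,TT,KS,TS=s["KT"],s["TT"],s["KS"],s["TS"]
d=np.load("l.npz");K,T=d["K"],d["T"];m=np.load("m.npz");Km,Tm=m["K"],m["T"]
nw=(K,T,(305.7,142.4));nt=(KT,TT,(301.3,241.2));ns=(KS,TS,(331.5,244.4))
print("nest: wrist",onz(*nw,.046),"top",onz(*nt,.046),"tri ts",tri([nt,ns]),"tri tw",tri([nt,nw]),"all",tri([nw,nt,ns]))
pw=(Km,Tm,(304.5,151.5));pt=(KT,TT,(449.5,293.1))
print("pan: wrist",onz(*pw,.034),"top",onz(*pt,.034),"tri",tri([pw,pt]))
print(np.linalg.norm(onz(Km,Tm,(268,151.5),.034)-onz(Km,Tm,(341,151.5),.034)))
goto((*onz(*pw,.034)[:2],.10),down(-1.766))
E
```

```text
nest: wrist [0.5459676  0.01237062 0.046     ] top [0.54262182 0.01017186 0.046     ] tri ts [0.54281152 0.0106817  0.04326557] tri tw [0.54445684 0.01250404 0.01564474] all [0.54422256 0.01122047 0.04416911]
pan: wrist [ 0.43796616 -0.31609025  0.034     ] top [ 0.43521358 -0.31842944  0.034     ] tri [ 0.43696162 -0.31650506  0.04043671]
0.06742739808133912
x 5.99 y -0.21 z -2.05 | ax -0.01 ay 0.03 az 0.01 rows 3.8
```

drive_tool --series '[{"x": 1.5, "y": -0.2, "z": -2.05, "ax": 0, "ay": 0, "az": 0}, {"x": 3, "y": -0.2, "z": -2.05, "ax": 0, "ay": 0, "az": 0}, {"x": 4.5, "y": -0.2, "z": -2.05, "ax": 0, "ay": 0, "az": 0}, {"x": 6, "y": -0.2, "z": -2.05, "ax": 0, "ay": 0, "az": 0}, {"x": 6, "y": -0.2, "z": -2.05, "ax": 0, "ay": 0, "az": 0}]'

```text
time: 16.02
tool_pos: [0.4343, -0.3112, 0.0915]
tool_rot: [0.072, -0.699, 0.065, 0.709]
contact_force: [-1.6, 2.0, -0.8]
gripper_width: 1.0
```

```bash
python3 - <<'E'
from h import *
rep();K,T,i=grab("wrist","n_w");np.savez("n.npz",K=K,T=T);goto((.4378,-.3162,.017),down(-1.766))
E
```

```text
t 16.02 p [ 0.4343 -0.3112  0.0915] x [-0.013  0.011 -1.   ] y [-0.192 -0.981 -0.008] yhead -1.764 F [-1.6  2.  -0.8] w 1.0 j [-0.76 -0.02  1.93 -0.    1.25  1.  ]
x 3.12 y 0.14 z -0.16 | ax 0.01 ay 0.13 az 0.07 rows 1.9
```

View pics/n_w.png

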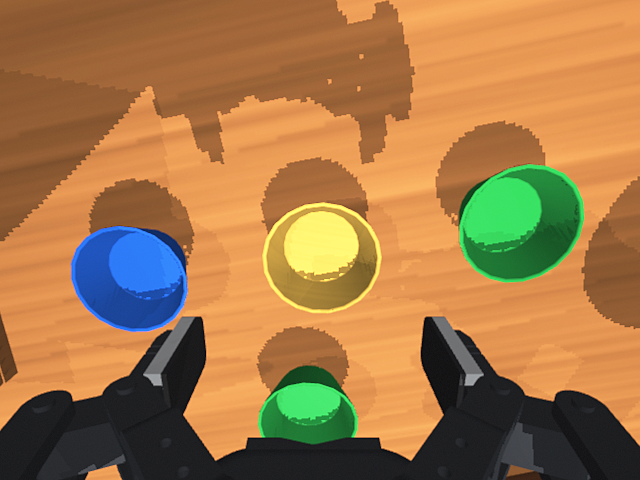

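```bash
python3 - <<'E'
from h import *
n=np.load("n.npz");m=np.load("m.npz")
print(onz(n["K"],n["T"],(322,257.5),.034),tri([(n["K"],n["T"],(322,257.5)),(m["K"],m["T"],(304.5,151.5))]))
rep();goto((.4378,-.3162,.050),down(-1.766))
E
```

```text
[ 0.43904994 -0.31625708  0.034     ] [ 0.43769539 -0.31600183  0.03044826]
t 16.07 p [ 0.4354 -0.3127  0.0949] x [-0.01   0.008 -1.   ] y [-0.193 -0.981 -0.006] yhead -1.765 F [-0.1  0.3  0.6] w 0.998 j [-0.76 -0.02  1.93 -0.    1.25  1.  ]
x 1.80 y 0.13 z -0.14 | ax 0.01 ay 0.13 az 0.07 rows 1.1
```

drive_tool --series '[{"x": 1.0, "y": 0, "z": 0, "ax": 0, "ay": 0, "az": 0}, {"x": 1.8, "y": 0, "z": 0, "ax": 0, "ay": 0, "az": 0}, {"x": 1.8, "y": 0, "z": 0, "ax": 0, "ay": 0, "az": 0}, {"x": 1.8, "y": 0, "z": 0, "ax": 0, "ay": 0, "az": 0}, {"x": 1.8, "y": 0, "z": 0, "ax": 0, "ay": 0, "az": 0}]'

```text
time: 16.48
tool_pos: [0.4394, -0.3183, 0.0587]
tool_rot: [-0.068, 0.704, -0.07, -0.703]
contact_force: [0.3, -0.4, 0.7]
gripper_width: 1.0
```

```bash
python3 - <<'E'
from h import *
rep();goto((.4380,-.3161,.017),down(-1.766))
E
```

```text
t 16.48 p [ 0.4394 -0.3183  0.0587] x [ 0.001 -0.003 -1.   ] y [-0.195 -0.981  0.003] yhead -1.767 F [ 0.3 -0.4  0.7] w 1.0 j [-0.76  0.03  1.94 -0.    1.17  1.  ]
x 1.67 y -0.08 z 0.07 | ax -0.01 ay -0.02 az -0.03 rows 1.0
```

drive_tool --series '[{"x": 0.8, "y": -0.1, "z": 0.07, "ax": 0, "ay": 0, "az": 0}, {"x": 1.4, "y": -0.1, "z": 0.07, "ax": 0, "ay": 0, "az": 0}, {"x": 1.65, "y": -0.1, "z": 0.07, "ax": 0, "ay": 0, "az": 0}, {"x": 1.65, "y": -0.1, "z": 0.07, "ax": 0, "ay": 0, "az": 0}, {"x": 1.65, "y": -0.1, "z": 0.07, "ax": 0, "ay": 0, "az": 0}]'

```text
time: 16.9
tool_pos: [0.4371, -0.3151, 0.0156]
tool_rot: [0.069, -0.704, 0.07, 0.704]
contact_force: [-0.2, 0.3, 0.7]
gripper_width: 1.001
```

```bash
python3 - <<'E'
from h import *
rep();goto((.4380,-.3161,.017),down(-1.766));grab("wrist","o_w")
E
```

```text
t 16.90 p [ 0.4371 -0.3151  0.0156] x [-0.001 -0.001 -1.   ] y [-0.196 -0.981  0.001] yhead -1.768 F [-0.2  0.3  0.7] w 1.001 j [-0.76  0.09  1.96 -0.    1.09  1.01]
x -0.05 y 0.03 z -0.04 | ax -0.02 ay 0.00 az -0.01 rows 0.0
```

View pics/o_w.png

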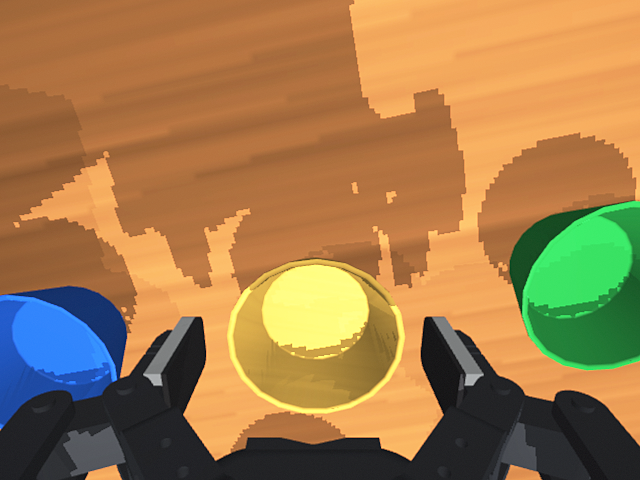

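drive_tool --series '[{"x": 0, "y": 0, "z": 0, "ax": 0, "ay": 0, "az": 0}, {"x": 0, "y": 0, "z": 0, "ax": 0, "ay": 0, "az": 0}, {"x": 0, "y": 0, "z": 0, "ax": 0, "ay": 0, "az": 0}, {"x": 0, "y": 0, "z": 0, "ax": 0, "ay": 0, "az": 0}, {"x": 0, "y": 0, "z": 0, "ax": 0, "ay": 0, "az": 0}]' --hand 0.6

```text
time: 17.37
tool_pos: [0.4373, -0.3155, 0.0169]
tool_rot: [0.069, -0.703, 0.07, 0.704]
contact_force: [-3.9, 1.6, 10.9]
gripper_width: 0.741
```

```bash
python3 - <<'E'
from h import *
rep();grab("wrist","p_w");_,_,j=grab("scene","p_s");cv2.imwrite("pics/p_sc.png",cv2.resize(j[120:300,80:320],(800,600),interpolation=2))
E
```

```text
t 17.37 p [ 0.4373 -0.3155  0.0169] x [-0.001 -0.001 -1.   ] y [-0.195 -0.981  0.001] yhead -1.767 F [-3.9  1.6 10.9] w 0.741 j [-0.76  0.09  1.96 -0.    1.09  1.01]
```

View pics/p_w.png

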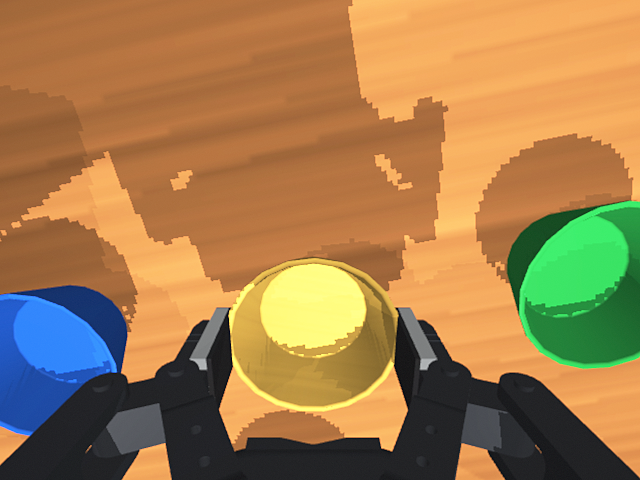

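View pics/p_sc.png

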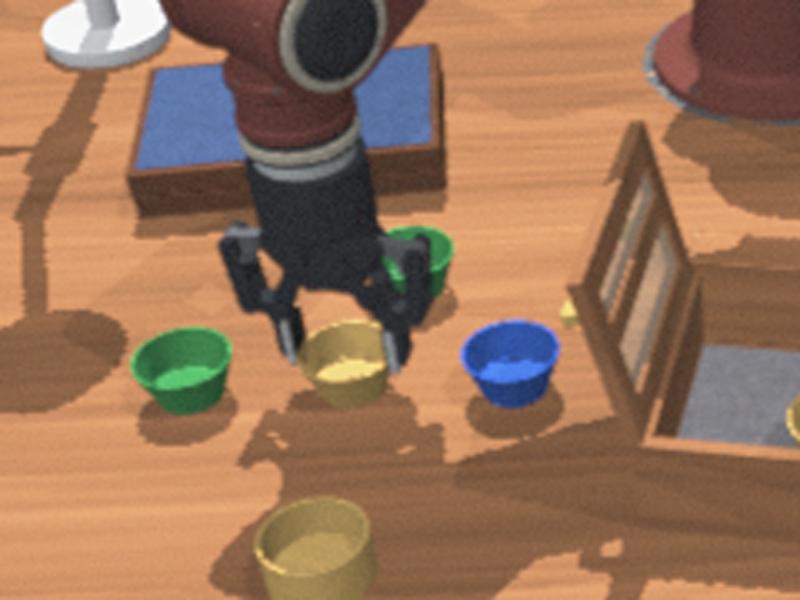

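drive_tool --series '[{"x": -0.2, "y": 0, "z": 0, "ax": 0, "ay": 0, "az": 0}, {"x": -0.6, "y": 0, "z": 0, "ax": 0, "ay": 0, "az": 0}, {"x": -1.2, "y": 0, "z": 0, "ax": 0, "ay": 0, "az": 0}, {"x": -2, "y": 0, "z": 0, "ax": 0, "ay": 0, "az": 0}, {"x": -2, "y": 0, "z": 0, "ax": 0, "ay": 0, "az": 0}]'

```text
time: 17.88
tool_pos: [0.4386, -0.3164, 0.0686]
tool_rot: [-0.068, 0.705, -0.071, -0.702]
contact_force: [1.0, -1.0, -0.8]
gripper_width: 0.735
```

```bash
python3 - <<'E'
from h import *
rep();K,T,_=grab("wrist","q_w");np.savez("q.npz",K=K,T=T);_,_,j=grab("scene","q_s");cv2.imwrite("pics/q_sc.png",cv2.resize(j[120:300,80:320],(800,600),interpolation=2))
E
```

```text
t 17.88 p [ 0.4386 -0.3164  0.0686] x [ 0.003 -0.005 -1.   ] y [-0.195 -0.981  0.004] yhead -1.768 F [ 1.  -1.  -0.8] w 0.735 j [-0.76  0.01  1.94 -0.    1.18  1.01]
```

View pics/q_w.png

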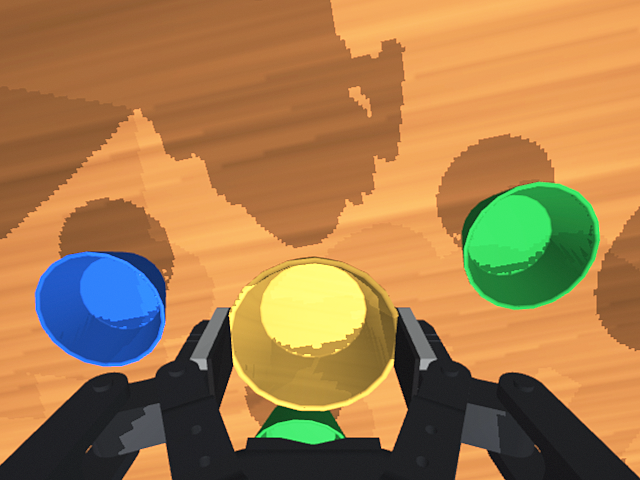

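View pics/q_sc.png

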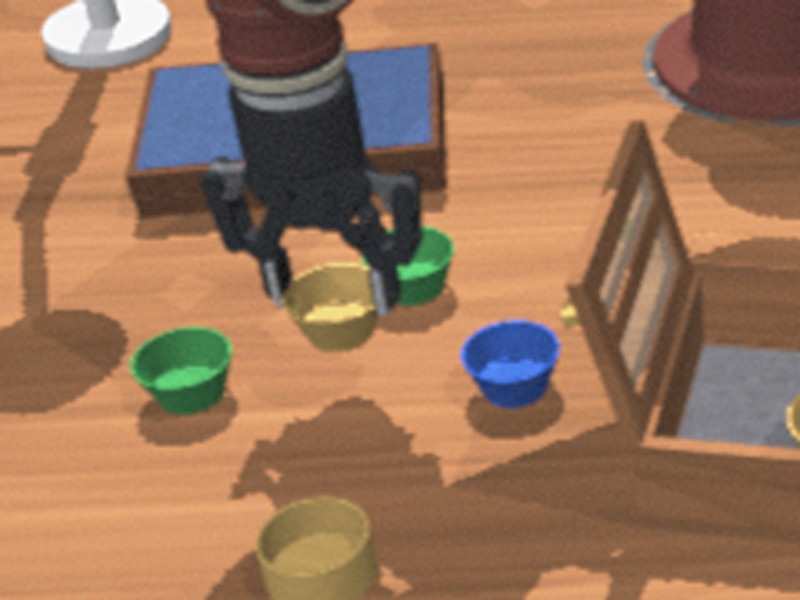

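```bash
python3 - <<'E'
from h import *
q=np.load("q.npz");s,Rm=st();p=s["tool_pos"]
c=onz(q["K"],q["T"],(313.5,334.5),p[2]+.017);print("pan-tcp",c-p, "in tool",(Rm.T@(c-p)))
off=(c-p)[:2];n=np.array([.5458,.0123])
goto((p[0],p[1],.262),down(-1.766));goto((*(n-off),.262),down(-1.766))
E
```

```text
pan-tcp [ 0.00208946 -0.00117127  0.017     ] in tool [-0.01699957  0.00076058 -0.00227464]
x -7.88 y 0.01 z 0.00 | ax -0.02 ay 0.00 az -0.01 rows 4.7
x -7.90 y -13.71 z -1.62 | ax -0.02 ay 0.00 az -0.01 rows 9.5
```

drive_tool --series '[{"x": -1.2, "y": 0, "z": 0, "ax": 0, "ay": 0, "az": 0}, {"x": -2.8, "y": 0, "z": 0, "ax": 0, "ay": 0, "az": 0}, {"x": -4.4, "y": 0, "z": 0, "ax": 0, "ay": 0, "az": 0}, {"x": -6, "y": 0, "z": 0, "ax": 0, "ay": 0, "az": 0}, {"x": -7.5, "y": -0.5, "z": 0, "ax": 0, "ay": 0, "az": 0}]'

```text
time: 18.4
tool_pos: [0.4384, -0.3029, 0.252]
tool_rot: [0.07, -0.702, 0.07, 0.705]
contact_force: [0.3, -0.9, -2.1]
gripper_width: 0.738
```

```bash
python3 - <<'E'
from h import *
rep();goto((.5443,.0133,.262),down(-1.766))
E
```

```text
t 18.40 p [ 0.4384 -0.3029  0.252 ] x [-0.004  0.001 -1.   ] y [-0.197 -0.98  -0.   ] yhead -1.769 F [ 0.3 -0.9 -2.1] w 0.738 j [-0.74 -0.18  1.8  -0.    1.52  1.03]
x -0.40 y -13.24 z -1.65 | ax -0.04 ay 0.04 az 0.00 rows 8.0
```

drive_tool --series '[{"x": -0.4, "y": -1, "z": -0.2, "ax": 0, "ay": 0, "az": 0}, {"x": -0.4, "y": -2.4, "z": -0.4, "ax": 0, "ay": 0, "az": 0}, {"x": -0.4, "y": -3.8, "z": -0.6, "ax": 0, "ay": 0, "az": 0}, {"x": -0.4, "y": -5.2, "z": -0.8, "ax": 0, "ay": 0, "az": 0}, {"x": -0.4, "y": -6.6, "z": -1.0, "ax": 0, "ay": 0, "az": 0}]'

```text
time: 18.82
tool_pos: [0.4957, -0.1436, 0.2597]
tool_rot: [0.07, -0.702, 0.069, 0.705]
contact_force: [0.2, -0.0, -2.0]
gripper_width: 0.734
```

drive_tool --series '[{"x": 0, "y": -1.4, "z": -0.15, "ax": 0, "ay": 0, "az": 0}, {"x": 0, "y": -2.8, "z": -0.3, "ax": 0, "ay": 0, "az": 0}, {"x": 0, "y": -4.2, "z": -0.45, "ax": 0, "ay": 0, "az": 0}, {"x": 0, "y": -5.4, "z": -0.55, "ax": 0, "ay": 0, "az": 0}, {"x": 0, "y": -6.2, "z": -0.6, "ax": 0, "ay": 0, "az": 0}]'

```text
time: 19.23
tool_pos: [0.5408, 0.0066, 0.2594]
tool_rot: [0.069, -0.702, 0.068, 0.706]
contact_force: [1.5, -0.2, -1.4]
gripper_width: 0.736
```

```bash
python3 - <<'E'
from h import *
rep();goto((.5443,.0133,.14),down(-1.766))
E
```

```text
t 19.23 p [0.5408 0.0066 0.2594] x [-0.005  0.002 -1.   ] y [-0.193 -0.981 -0.001] yhead -1.765 F [ 1.5 -0.2 -1.4] w 0.736 j [-0.13 -0.16  1.77  0.    1.54  1.64]
x 4.78 y -0.29 z -0.11 | ax 0.01 ay 0.06 az 0.01 rows 2.9
```

drive_tool --series '[{"x": 0.5, "y": -0.1, "z": 0, "ax": 0, "ay": 0, "az": 0}, {"x": 2, "y": -0.1, "z": 0, "ax": 0, "ay": 0, "az": 0}, {"x": 3.5, "y": -0.1, "z": 0, "ax": 0, "ay": 0, "az": 0}, {"x": 4.5, "y": -0.1, "z": 0, "ax": 0, "ay": 0, "az": 0}, {"x": 4.8, "y": -0.1, "z": 0, "ax": 0, "ay": 0, "az": 0}]'

```text
time: 19.65
tool_pos: [0.5363, 0.0062, 0.1335]
tool_rot: [0.07, -0.698, 0.07, 0.709]
contact_force: [-1.7, 0.9, -3.0]
gripper_width: 0.73
```

drive_tool --series '[{"x": 0, "y": 0, "z": 0, "ax": 0, "ay": 0, "az": 0}, {"x": 0, "y": 0, "z": 0, "ax": 0, "ay": 0, "az": 0}, {"x": 0, "y": 0, "z": 0, "ax": 0, "ay": 0, "az": 0}]'

```text
time: 19.9
tool_pos: [0.5428, 0.0057, 0.1437]
tool_rot: [-0.07, 0.704, -0.07, -0.703]
contact_force: [0.4, 1.0, -2.0]
gripper_width: 0.737
```

```bash
python3 - <<'E'
from h import *
rep();goto((.5443,.0133,.09),down(-1.766));K,T,_=grab("wrist","r_w");np.savez("r.npz",K=K,T=T);grab("scene","r_s")
E
```

```text
t 19.90 p [0.5428 0.0057 0.1437] x [ 0.001 -0.    -1.   ] y [-0.196 -0.981 -0.   ] yhead -1.768 F [ 0.4  1.  -2. ] w 0.737 j [-0.13 -0.07  1.89  0.    1.33  1.64]
x 2.15 y -0.31 z 0.00 | ax -0.02 ay -0.02 az 0.00 rows 1.3
```

View pics/r_w.png

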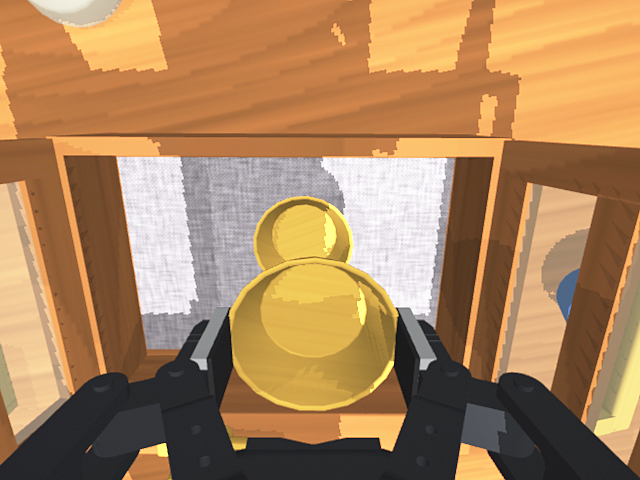

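View pics/r_s.png

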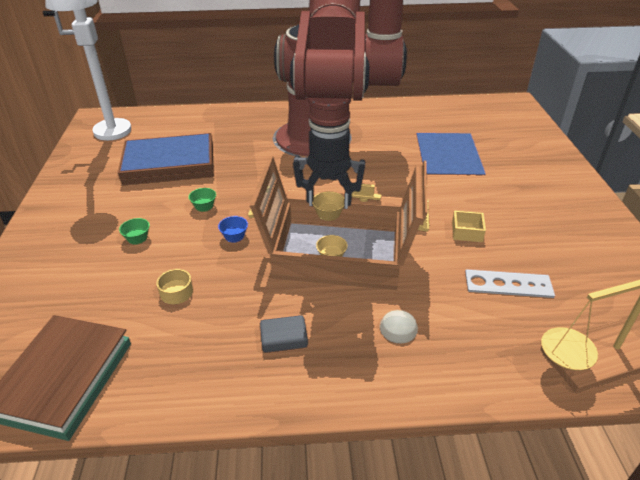

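```bash
python3 - <<'E'
from h import *
r=np.load("r.npz");K,T=r["K"],r["T"]
a=np.linspace(0,2*np.pi,73)
for n in [(.5458,.0123),(.5443,.0113)]:
    P=np.stack([n[0]+.034*np.cos(a),n[1]+.034*np.sin(a),0*a+.046],1);u=proj(K,T,P);print(u.min(0).round(1),u.max(0).round(1))
i=cv2.imread("pics/r_w.png");cv2.imwrite("pics/r_wc.png",cv2.resize(i[180:300,230:390],(800,600),interpolation=2))
p=np.array([.5428,.0057,.1437])
for off in [(0.0015,-.001),(.002,-.0012)]:
    P=np.stack([p[0]+off[0]+.034*np.cos(a),p[1]+off[1]+.034*np.sin(a),0*a+p[2]+.017],1);u=proj(K,T,P);print("held",u.min(0).round(1),u.max(0).round(1))
E
```

```text
[252.7 193.6] [353.9 289.9]
[254.7 195.5] [355.7 291.5]
held [227.3 252.8] [405.1 408.6]
held [227.5 251.4] [405.5 407.5]
```

View pics/r_wc.png

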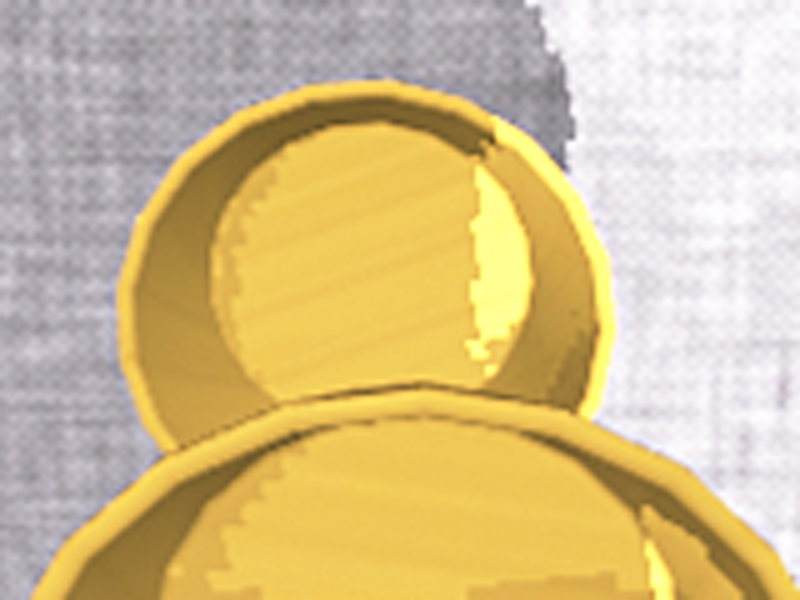

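```bash
python3 - <<'E'
from h import *
from scipy.optimize import least_squares
a=np.linspace(0,2*np.pi,181)
def ext(K,T,x,y,z,r=.0336):
    P=np.stack([x+r*np.cos(a),y+r*np.sin(a),0*a+z],1);u=proj(K,T,P);return np.r_[u.min(0),u.max(0)]
l=np.load("l.npz");r=np.load("r.npz")
# crop l: x172-549,y93-483 scale 5.457
ol=np.array([240+172/5.457,90+93/5.457,240+549/5.457,90+483/5.457])-.4
orr=np.array([253.2,195.9,352.4])
f=lambda p:np.r_[ext(l["K"],l["T"],*p)-ol]
g=lambda p:np.r_[ext(r["K"],r["T"],*p)[:3]-orr]
for nm,F in (("l",f),("r",g),("both",lambda p:np.r_[f(p),g(p)])):
    for z in (.046,None):
        s=least_squares((lambda p:F((p[0],p[1],z))) if z else F,[.545,.012,.046][:2 if z else 3]);print(nm,s.x.round(4),s.fun.round(1))
p=np.array([.5428,.0057,.1437])
h=lambda q:(lambda e:np.r_[(e[0]+e[2])/2-314.0,e[1]-258,e[3]-411])(ext(r["K"],r["T"],p[0]+q[0],p[1]+q[1],p[2]+.017,.034))
s=least_squares(h,[0,0]);print("held off",s.x.round(4),s.fun)
E
```

```text
l [0.545  0.0126] [-0.3 -0.2  0.3  0.3]
l [0.5449 0.0127 0.0433] [-0.  0.  0. -0.]
r [0.5448 0.0129] [-0.3  0.   0.3]
r [0.5445 0.013  0.0443] [-0.  0.  0.]
both [0.5449 0.0128] [-0.4 -0.1  0.1  0.4 -0.3 -0.2  0.4]
both [0.5447 0.0128 0.0446] [-0.2  0.2 -0.   0.4  0.  -0.4  0.2]
held off [-0.      0.0002] [-8.49253761e-05 -7.08992773e-01  9.51158508e-01]
```

```bash
python3 - <<'E'
from h import *
rep();goto((.5449,.0126,.085),down(-1.766))
E
```

```text
t 20.00 p [0.5429 0.0058 0.1442] x [ 0.002 -0.    -1.   ] y [-0.196 -0.981 -0.   ] yhead -1.768 F [-0.4  0.2 -1.6] w 0.734 j [-0.13 -0.07  1.89  0.    1.33  1.64]
x 2.37 y -0.28 z -0.02 | ax -0.02 ay -0.03 az 0.00 rows 1.4
```

drive_tool --series '[{"x": 0.5, "y": -0.28, "z": 0, "ax": 0, "ay": 0, "az": 0}, {"x": 1.2, "y": -0.28, "z": 0, "ax": 0, "ay": 0, "az": 0}, {"x": 1.9, "y": -0.28, "z": 0, "ax": 0, "ay": 0, "az": 0}, {"x": 2.3, "y": -0.28, "z": 0, "ax": 0, "ay": 0, "az": 0}, {"x": 2.3, "y": -0.28, "z": 0, "ax": 0, "ay": 0, "az": 0}]'

```text
time: 20.42
tool_pos: [0.5406, 0.0137, 0.081]
tool_rot: [0.07, -0.701, 0.069, 0.706]
contact_force: [-0.4, -0.2, -1.5]
gripper_width: 0.738
```

drive_tool --series '[{"x": 0, "y": 0, "z": 0, "ax": 0, "ay": 0, "az": 0}, {"x": 0, "y": 0, "z": 0, "ax": 0, "ay": 0, "az": 0}, {"x": 0, "y": 0, "z": 0, "ax": 0, "ay": 0, "az": 0}]'

```text
time: 20.67
tool_pos: [0.5437, 0.0131, 0.0855]
tool_rot: [-0.07, 0.704, -0.069, -0.703]
contact_force: [-0.3, -0.7, -1.3]
gripper_width: 0.74
```

```bash
python3 - <<'E'
from h import *
rep();goto((.5449,.0126,.045),down(-1.766))
E
```

```text
t 20.67 p [0.5437 0.0131 0.0855] x [ 0.001  0.    -1.   ] y [-0.195 -0.981 -0.   ] yhead -1.768 F [-0.3 -0.7 -1.3] w 0.74 j [-0.11 -0.    1.92  0.    1.22  1.65]
x 1.62 y 0.01 z -0.05 | ax -0.02 ay -0.01 az 0.00 rows 1.0
```

drive_tool --series '[{"x": 0.4, "y": 0, "z": -0.04, "ax": 0, "ay": 0, "az": 0}, {"x": 0.8, "y": 0, "z": -0.04, "ax": 0, "ay": 0, "az": 0}, {"x": 1.1, "y": 0, "z": -0.04, "ax": 0, "ay": 0, "az": 0}, {"x": 1.3, "y": 0, "z": -0.04, "ax": 0, "ay": 0, "az": 0}, {"x": 1.4, "y": 0, "z": -0.04, "ax": 0, "ay": 0, "az": 0}]'

```text
time: 21.08
tool_pos: [0.5423, 0.013, 0.0472]
tool_rot: [0.07, -0.702, 0.069, 0.705]
contact_force: [0.1, 0.2, -2.1]
gripper_width: 0.737
```

```bash
python3 - <<'E'
from h import *
rep();grab("wrist","s_w")
E
```

```text
t 21.08 p [0.5423 0.013  0.0472] x [-0.005  0.001 -1.   ] y [-0.196 -0.981  0.   ] yhead -1.768 F [ 0.1  0.2 -2.1] w 0.737 j [-0.11  0.05  1.94  0.    1.15  1.65]
```

View pics/s_w.png

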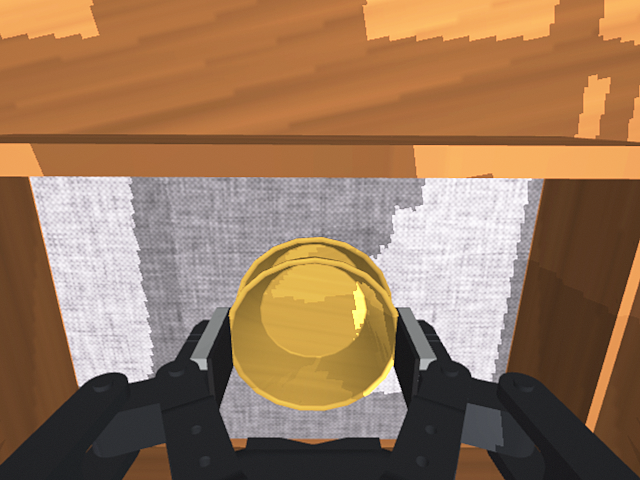

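drive_tool --series '[{"x": 0.05, "y": 0, "z": -0.05, "ax": 0, "ay": 0, "az": 0}, {"x": 0.1, "y": 0, "z": -0.05, "ax": 0, "ay": 0, "az": 0}, {"x": 0.15, "y": 0, "z": -0.05, "ax": 0, "ay": 0, "az": 0}, {"x": 0.2, "y": 0, "z": -0.05, "ax": 0, "ay": 0, "az": 0}]'

```text
time: 21.47
tool_pos: [0.5451, 0.0127, 0.0444]
tool_rot: [0.07, -0.703, 0.069, 0.704]
contact_force: [-0.4, -0.8, -1.9]
gripper_width: 0.737
```

```bash
python3 - <<'E'
from h import *
rep()
E
```

```text
t 21.47 p [0.5451 0.0127 0.0444] x [-0.001  0.    -1.   ] y [-0.196 -0.981 -0.   ] yhead -1.768 F [-0.4 -0.8 -1.9] w 0.737 j [-0.11  0.06  1.94  0.    1.14  1.65]
```

drive_tool --series '[{"x": 0.05, "y": 0, "z": 0, "ax": 0, "ay": 0, "az": 0}, {"x": 0.1, "y": 0, "z": 0, "ax": 0, "ay": 0, "az": 0}, {"x": 0.1, "y": 0, "z": 0, "ax": 0, "ay": 0, "az": 0}]'

```text
time: 21.72
tool_pos: [0.5445, 0.0127, 0.0413]
tool_rot: [0.07, -0.703, 0.069, 0.705]
contact_force: [0.2, -0.2, -1.2]
gripper_width: 0.737
```

```bash
python3 - <<'E'
from h import *
rep();grab("wrist","t_w");_,_,j=grab("scene","t_s");cv2.imwrite("pics/t_sc.png",cv2.resize(j[155:295,240:440],(800,560),interpolation=2))
E
```

```text
t 21.72 p [0.5445 0.0127 0.0413] x [-0.002  0.001 -1.   ] y [-0.196 -0.981 -0.   ] yhead -1.768 F [ 0.2 -0.2 -1.2] w 0.737 j [-0.11  0.06  1.94  0.    1.14  1.65]
```

View pics/t_w.png

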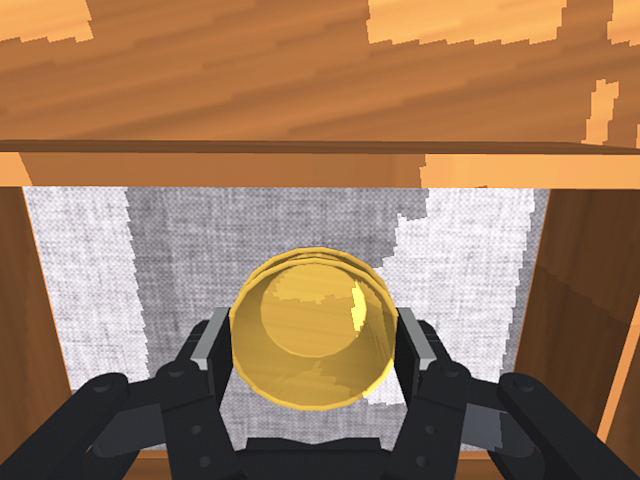

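View pics/t_sc.png

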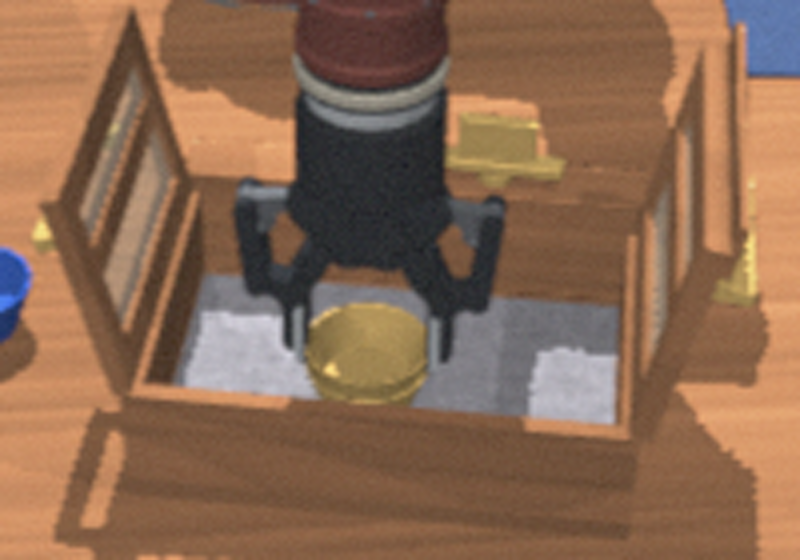

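drive_tool --series '[{"x": 0.04, "y": 0, "z": 0, "ax": 0, "ay": 0, "az": 0}, {"x": 0.06, "y": 0, "z": 0, "ax": 0, "ay": 0, "az": 0}, {"x": 0.06, "y": 0, "z": 0, "ax": 0, "ay": 0, "az": 0}]'

```text
time: 22.07
tool_pos: [0.5449, 0.0127, 0.0404]
tool_rot: [0.07, -0.703, 0.069, 0.704]
contact_force: [-0.3, 0.1, 0.3]
gripper_width: 0.733
```

```bash
python3 - <<'E'
from h import *
rep()
E
```

```text
t 22.07 p [0.5449 0.0127 0.0404] x [-0.002  0.    -1.   ] y [-0.196 -0.981  0.   ] yhead -1.768 F [-0.3  0.1  0.3] w 0.733 j [-0.11  0.06  1.94  0.    1.14  1.65]
```

drive_tool --series '[{"x": 0.02, "y": 0, "z": 0, "ax": 0, "ay": 0, "az": 0}, {"x": 0.02, "y": 0, "z": 0, "ax": 0, "ay": 0, "az": 0}, {"x": 0.02, "y": 0, "z": 0, "ax": 0, "ay": 0, "az": 0}, {"x": 0.02, "y": 0, "z": 0, "ax": 0, "ay": 0, "az": 0}]' --hand 1

```text
time: 22.4
tool_pos: [0.5449, 0.0127, 0.0397]
tool_rot: [0.07, -0.703, 0.069, 0.704]
contact_force: [-0.2, 0.9, -0.5]
gripper_width: 1.002
```

```bash
python3 - <<'E'
from h import *
rep();grab("wrist","u_w")
E
```

```text
t 22.40 p [0.5449 0.0127 0.0397] x [-0.002  0.    -1.   ] y [-0.196 -0.981 -0.   ] yhead -1.768 F [-0.2  0.9 -0.5] w 1.002 j [-0.11  0.07  1.94  0.    1.14  1.65]
```

View pics/u_w.png

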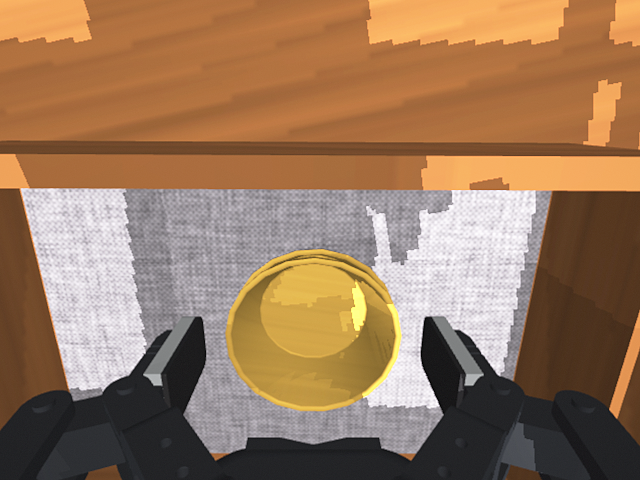

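drive_tool --series '[{"x": -0.8, "y": 0, "z": 0, "ax": 0, "ay": 0, "az": 0}, {"x": -2.0, "y": 0, "z": 0, "ax": 0, "ay": 0, "az": 0}, {"x": -3.5, "y": 0, "z": 0, "ax": 0, "ay": 0, "az": 0}, {"x": -5, "y": 0, "z": 0.4, "ax": 0, "ay": 0, "az": 0}, {"x": -6.5, "y": 0, "z": 0.8, "ax": 0, "ay": 0, "az": 0}]'

```text
time: 22.87
tool_pos: [0.525, 0.0165, 0.2036]
tool_rot: [0.07, -0.703, 0.069, 0.705]
contact_force: [0.8, -0.7, -0.3]
gripper_width: 0.998
```

drive_tool --series '[{"x": -1.5, "y": 0, "z": 1.2, "ax": 0, "ay": 0, "az": 0}, {"x": -3, "y": 0, "z": 2.4, "ax": 0, "ay": 0, "az": 0}, {"x": -3.5, "y": 0, "z": 3, "ax": 0, "ay": 0, "az": 0}, {"x": -3.5, "y": 0, "z": 3, "ax": 0, "ay": 0, "az": 0}, {"x": -3.5, "y": 0, "z": 3, "ax": 0, "ay": 0, "az": 0}]'

```text
time: 23.28
tool_pos: [0.4524, 0.0313, 0.2922]
tool_rot: [-0.069, 0.705, -0.069, -0.702]
contact_force: [0.4, -0.1, -0.1]
gripper_width: 1.001
```

```bash
python3 - <<'E'
from h import *
rep();K,T,i=grab("wrist","v_w");np.savez("v.npz",K=K,T=T);K2,T2,j=grab("scene","v_s")
cv2.imwrite("pics/v_sc.png",cv2.resize(j[155:295,240:440],(800,560),interpolation=2))
E
```

```text
t 23.28 p [0.4524 0.0313 0.2922] x [ 0.003 -0.    -1.   ] y [-0.195 -0.981 -0.001] yhead -1.767 F [ 0.4 -0.1 -0.1] w 1.001 j [-0.1  -0.41  1.91  0.    1.63  1.67]
```

View pics/v_w.png

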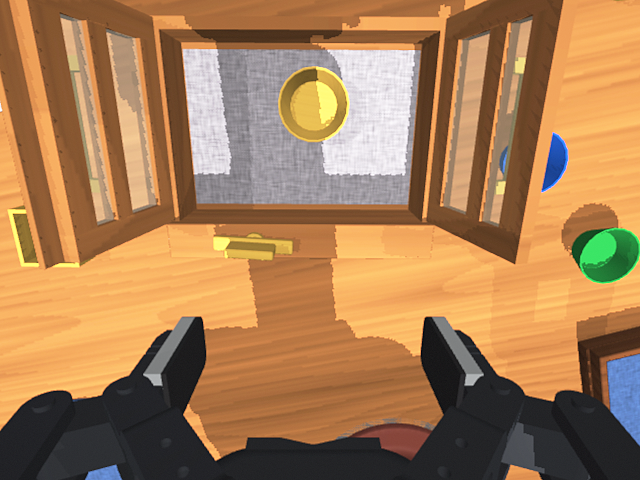

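View pics/v_s.png

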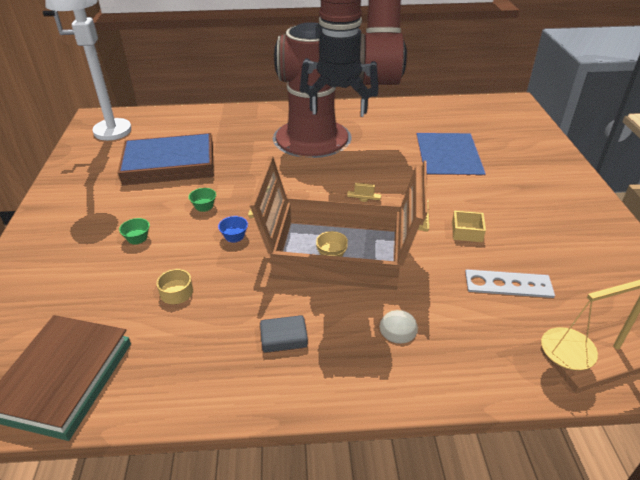

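View pics/v_sc.png

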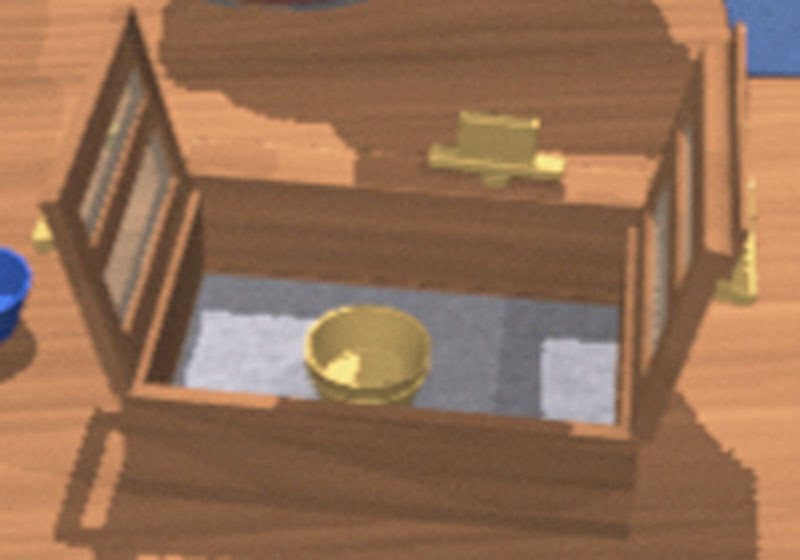

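```bash
python3 - <<'E'
import cv2
i=cv2.imread("pics/v_w.png");cv2.imwrite("pics/v_wc.png",cv2.resize(i[55:155,260:370],(660,600),interpolation=2))
a=cv2.imread("pics/m_s.png") if False else cv2.imread("pics/k_s.png");b=cv2.imread("pics/v_s.png")
cv2.imwrite("pics/v_cmp.png",cv2.hconcat([cv2.resize(x[225:265,310:358],(400,333),interpolation=2) for x in (a,b)]))
E
```

```text
(no output)
```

View pics/v_wc.png

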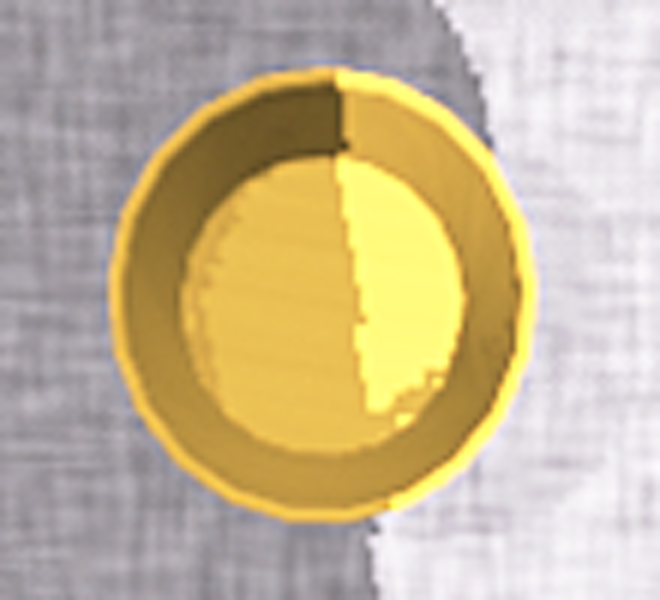

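View pics/v_cmp.png

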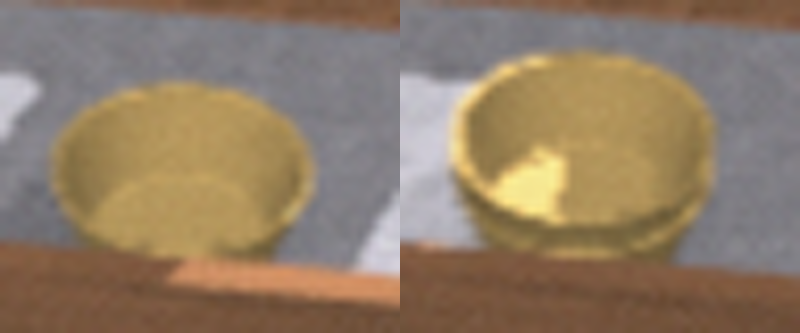

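```bash
python3 - <<'E'
from h import *
s=np.load("cal.npz");v=np.load("v.npz");a=np.linspace(0,2*np.pi,181)
def ext(K,T,x,y,z,r=.034):
    P=np.stack([x+r*np.cos(a),y+r*np.sin(a),0*a+z],1);u=proj(K,T,P);return np.r_[u.min(0),u.max(0)]
A=ext(s["KS"],s["TS"],.5425,.0105,.046);B=ext(s["KS"],s["TS"],.5425,.0105,.057)
print((B-A).round(2),"expected; seen -3.84", A.round(1))
o=np.array([260+110/6,55+68/6,260+537/6,55+523/6])-.4
r=least_squares(lambda p:ext(v["K"],v["T"],*p,.0336)-o,[.545,.0127,.057]);print(r.x.round(4),r.fun.round(2))
E
```

```text
[-0.05 -3.91  0.14 -3.97] expected; seen -3.84 [315.3 233.2 347.2 254. ]
[0.5455 0.0129 0.056 ] [ 0.01 -0.01 -0.01  0.01]
```

```bash
python3 - <<'E'
from h import *
s=np.load("cal.npz")
for th in (1.6,1.65,1.7,1.75,1.8,1.85):
    c,n=np.cos(th),np.sin(th)
    U=C2W((89,-125+123*c-5*n,70+123*n+5*c)); L=C2W((89,125-139*c+14*n,70+139*n+14*c))
    print(th,proj(s["KS"],s["TS"],U).round(1),proj(s["KS"],s["TS"],L).round(1), )
b=cv2.imread("pics/v_s.png");cv2.imwrite("pics/w1.png",cv2.resize(b[155:270,245:285],(278,800)[:2] if 0 else (209,600),interpolation=2));cv2.imwrite("pics/w2.png",cv2.resize(b[150:240,395:440],(300,600),interpolation=2))
E
```

```text
1.6 [[265.3 204. ]] [[415. 208.]]
1.65 [[262.1 204. ]] [[418.8 208.7]]
1.7 [[259.  204.1]] [[422.5 209.6]]
1.75 [[255.9 204.4]] [[426.2 210.7]]
1.8 [[252.8 204.8]] [[429.8 211.9]]
1.85 [[249.9 205.3]] [[433.3 213.2]]
```

View pics/w2.png

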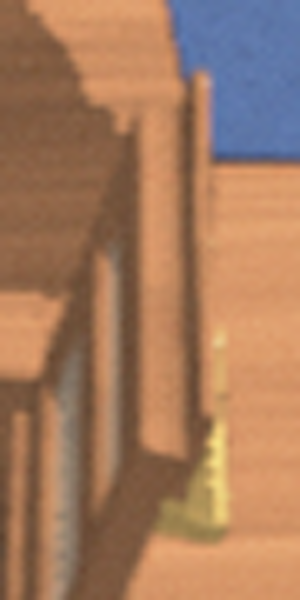

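```bash
python3 - <<'E'
from plant import workorder
print(workorder.job_done())
E
```

```text
the job is handed in; nothing more can be done
None
```

The task is done and handed in at about 23.5 s of the 72 s allowed. The hand-in call returned no verdict.

**What I did**
- I gripped the latch fin and turned it from about 0.18 to about 1.5 rad.
- I lifted the lapping door by its bar pull to about 79°, let go, and pushed it past upright from inside with the shut fingers.
- I opened the overlapped door the same way.
- I gripped the tapered pan across its rim, carried it over the case, lowered it into the matching pan until contact, and released it.

**Last checks, from the final pictures**
- **Doors:** the lapping door stands at about 1.75 rad and the overlapped door at about 1.8 rad.
- **Nesting:** the scene camera shows the rim 10.8 mm higher than the empty matching pan, against the 11 mm expected. A level circle fitted to the rim in the wrist camera puts it at z about 56 mm (57 expected), with no sign of tilt.
- **Everything else:** nothing else was touched, and it all looks to be where it started. The arm was clear of everything with the gripper open.

**Checks that disagreed**
- The top and wrist cameras differed by about 3 mm. I used the wrist camera because it matched the position found when gripping the latch.
- The gripper opening read about 63 mm on the 68 mm rim. The grip held and the pan did not shift in it, so I carried on.

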